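# Weigh out chocolate for a mocha

## Task

The small steel dosing cup is drying upside down. Turn it right way up and set it down gently in the middle of the little scale's steel pan, so that no part of it overhangs the pan, and let go; then tip all four pieces of chocolate from the spouted white tray into the cup and put the tray back down level on the counter. At the end the cup must still stand centred on the pan with the chocolate in it, and the tamper, cocoa shaker, wooden needle tool and stamp must be left where they stand.

Things in the scene. Friction and masses are not known exactly. Their poses are not given: they have to be found in the camera images.
- cup: Steel dosing cup: straight round wall, outer diameter 60 mm (inner 50), 52 mm tall, floor 3 mm, no handle, 100 to 170 g. Origin: centre of the outside of its closed base; z runs from the base to the open mouth (z = +52 mm). It starts mouth down: z points down, origin 52 mm above the counter. Laid on its side it stays put, as its wall is slightly faceted.
- scale: Compact black dosing scale, fixed to the counter, 126 x 84 mm (its x and y), body top 17 mm high, square steel pan raised above its rear (+x) part, display and three keys on its front (-x) part. Origin at the centre of its underside.
- pan (a point): Centre of the top face of the scale's square steel pan, 24 mm above the counter; the pan is 74 x 74 mm, its edges along the scale's x and y, so a centred 60 mm cup leaves 7 mm on each side. Axes as the scale's.
- tray: White glazed dosing tray, loose, 120 to 195 g: x from -66 to +66 mm, 56 mm wide, 26 mm high, walls and floor 4 mm thick. Its long sides are parallel, 56 mm apart outside, from x = -66 to +20 mm, then narrow to 48 mm outside (40 inside) at the open spout end, x = +66 mm; the -x end is closed by a wall. Origin: centre of the underside, z up.
- spout (a point): Middle of the lip of the tray's open spout end: on the upper face of the floor, 66 mm ahead of the tray's origin along its x and 4 mm above its underside. Axes as the tray's.
- chocolate_0: One of four equal loose pieces of dark chocolate, 14 x 14 x 9 mm, 12 g, lying in the closed half of the tray. Origin at the centre of its underside. It slides down the tray once this is tipped steeply (60 degrees or more is sure).
- chocolate_1: One of four equal loose pieces of dark chocolate, 14 x 14 x 9 mm, 12 g, lying in the closed half of the tray. Origin at the centre of its underside. It slides down the tray once this is tipped steeply (60 degrees or more is sure).
- chocolate_2: One of four equal loose pieces of dark chocolate, 14 x 14 x 9 mm, 12 g, lying in the closed half of the tray. Origin at the centre of its underside. It slides down the tray once this is tipped steeply (60 degrees or more is sure).
- chocolate_3: One of four equal loose pieces of dark chocolate, 14 x 14 x 9 mm, 12 g, lying in the closed half of the tray. Origin at the centre of its underside. It slides down the tray once this is tipped steeply (60 degrees or more is sure).
- tamper: Bystander: tamper standing upright, 58 mm diameter steel foot, black handle, 102 mm tall. Origin at the centre of its underside. Leave it alone.
- cocoa_shaker: Bystander: cocoa shaker with perforated top, 72 mm diameter, 110 mm tall. Origin at the centre of its underside. Leave it alone.
- wdt_tool: Bystander: round wooden needle tool standing on its cap, 35 mm diameter, 75 mm tall. Origin at the centre of its underside. Leave it alone.
- stamp: Bystander: wooden hand stamp with a round knob, 26 x 36 mm foot, 54 mm tall. Origin at the centre of its underside. Leave it alone.
Things that resemble listed ones, but are neither listed nor needed, are in the scene too. Of the things like the cup, leave any that is pink or red; of the rest the larger one is meant.

How it is judged (in metres and radians):
On the way, in this order (a step that is already met when the one before it is completed fails the run):
1. the cup stands right way up on the scale's pan without overhanging it, let go (x of cup in the frame of pan between -0.007 and 0.007 m and y of cup in the frame of pan between -0.007 and 0.007 m and z of cup in the frame of pan between -0.004 and 0.005 m and angle between cup's own z axis and vertical below 0.12 rad and contact force between the fingers and cup below 0.05 N and linear speed of cup below 0.02 m/s), for 0.2 s.
2. all four pieces of chocolate are in the cup, which still stands centred on the pan (x of cup in the frame of pan between -0.007 and 0.007 m and y of cup in the frame of pan between -0.007 and 0.007 m and z of cup in the frame of pan between -0.004 and 0.005 m and angle between cup's own z axis and vertical below 0.12 rad and horizontal distance between each of chocolate_0, chocolate_1, chocolate_2, chocolate_3 and cup below 0.027 m and z of chocolate_0 in the frame of cup between -0.002 and 0.046 m and z of chocolate_1 in the frame of cup between -0.002 and 0.046 m and z of chocolate_2 in the frame of cup between -0.002 and 0.046 m and z of chocolate_3 in the frame of cup between -0.002 and 0.046 m), for 0.2 s.
At the end, for the whole second after the job is handed in: The cup stands upright (within 0.12 rad) on the scale's pan with its axis within 7 mm of the pan's centre along both of the pan's axes, so that nothing overhangs; all four pieces of chocolate lie inside it; the tray lies level on the counter (underside within 6 mm of it); everything is at rest (all of step 2 and angle between tray's own z axis and vertical below 0.1 rad and height (world z) of tray below 0.006 m and linear speed of each of cup, tray, chocolate_0, chocolate_1, chocolate_2, chocolate_3 below 0.03 m/s); the robot touches nothing.
It fails at once if the tamper was moved more than 20 mm or tipped (distance of tamper from where it was at the start of the episode above 0.02 m or angle between tamper's own z axis and vertical above 0.25 rad).
It fails at once if the cocoa shaker was moved more than 20 mm or tipped (distance of cocoa_shaker from where it was at the start of the episode above 0.02 m or angle between cocoa_shaker's own z axis and vertical above 0.25 rad).
It fails at once if the wooden needle tool was moved more than 20 mm or tipped (distance of wdt_tool from where it was at the start of the episode above 0.02 m or angle between wdt_tool's own z axis and vertical above 0.25 rad).
It fails at once if the wooden stamp was moved more than 20 mm or tipped (distance of stamp from where it was at the start of the episode above 0.02 m or angle between stamp's own z axis and vertical above 0.25 rad).
It fails at once if the cup was dropped (falling free at over 0.6 m/s) (linear speed of cup above 0.6 m/s and contact force between the fingers and cup below 0.05 N).
It also fails if it takes over 72 s, if anything falls off the work surface, if the arm or the gripper's body presses on something with over 40 N, if the wrist force passes 120 N, or if a joint passes its speed limit or range.

## Robot

A 6-joint arm with a two-finger parallel gripper is mounted at the origin on the work surface; the furniture and walls round the work are solid. World frame = base frame: x ahead of the robot, y to its left, z up, the work surface at z = 0. Lengths are in mm, angles in degrees, forces in N, time in s.
With the tool pointing down it reaches from about 300 to 850 mm from the base axis. Payload 4.2 kg.
Tool frame: the origin (TCP) lies midway between the tips of the shut fingers; the grasp point (between the pads) lies pinch_z behind it (pinch_z is the distance from the TCP to the grasp point, in mm); z points along the fingers, y is the line along which they close (so a half turn about z gives the same grasp; the last joint's range is limited). The gripper opens to 91 mm and grips with 3 to 60 N. Pads are 32 mm wide; open, the fingers measure 118 mm over their backs; the gripper's body (76 mm by 178 mm) begins 60 mm behind the grasp point.
Start: joints at [73.912, 18.312, 89.639, -0, 72.044, -1.146], TCP at [148.267, 555.572, 213.976] pointing down, gripper open.
Joint ranges: [-177.97, 177.97], [-48.28, 115.42], [12.27, 149.76], [-77.06, 257.06], [2.81, 150.46], [-146.56, 146.56]. Speed limits (degrees/s): [147.25, 147.25, 180, 180, 180, 180].

## Interface

Orientations are given as [roll, pitch, yaw] about the fixed x, y, z axes, in that order (R = Rz(yaw) Ry(pitch) Rx(roll)).
In Python, from workcell import state, grab_frame, job_done, masks_of, landmark_of, pinch_z gives the robot as it stands. The module is installed in compiled form; this text tells all that it offers.
- The arm moves only by the tool move_arm, never from a script. Its argument "plan" is a list of rows, each an object of numbers: "x", "y", "z": the shift along the tool's x, y, z in mm; "rx", "ry", "rz": the turn, a rotation vector about the tool's x, y, z in rad. A call has 1 to 10 rows; each row shifts and turns the commanded pose from where the row before left it, along the tool's axes as they then stand; what a row does not reach is not made up. A row lasts 1/10 s, in which the tool goes at most 50 mm and 8.59 degrees, less where a joint would pass 70% of its speed; a pose out of reach is approached as far as the arm can. A call is refused whole if a number of a shift passes 50 or a number of a turn 0.15, either way. A call with a gripper value outside its range is refused whole. "grip" is the opening, from 0 (shut) to 1 (fully open), set as the call begins (left out, the last holds). The fingers move at their own pace and stop on an object; "squeeze" is the grip in N (left out, the last holds). Time passes only in rows, so rows that do not move let the fingers close. It gives the time, the measured TCP pose, the force, the opening and the grip force at its end, in the units of the state.
- state(): the state, without advancing time (a new reading comes with each control period).
- grab_frame(name): name is "scene" or "top"; returns a dict with "img" (384x512x3 uint8, red, green, blue), "z_map" (384x512 float32, mm along the optical axis (not along the pixel's ray), 0 where there is no reading), "fx", "fy", "cx", "cy" (pixels), "dist" ([k1, k2, p1, p2, k3] as OpenCV has them; the pictures are not rectified), "rvec" (rotation vector, rad) and "tvec" (3), from world to camera coordinates, as OpenCV has them. Camera axes: x right, y down, z forward; pixel columns grow to the right and rows downward; lengths in mm; the calibration is good to about 2 mm. A picture is of the moment at which its call begins.
- job_done(): hands the job in; it is judged then, once.
Trained networks look in the newest picture that a camera, given by its name, has taken for a name from the list of things; names that differ only in an ending like _2 or _b are one class to them, and where a whole thing is asked for, a point or a joint stands for the part that bears it (a point fixed in the world has none). Each returns a list of dicts, best first, with "p" (0 to 1); they miss things now and then, are a little off and sometimes report something else, mostly with a low value. They report only what shows in the picture. A call takes as long as a camera call. They do not tell look-alikes from the thing itself.
- masks_of(camera, label): "pixels" (384x512 bool, what is visible of it) and "box" ([centre column, centre row, width, height] in pixels, round what is visible of it).
- landmark_of(camera, label): "point" ([column, row] in pixels: a listed point, or the origin of a listed thing).
The state is a dict: "time_s": time; "qpos": joint angles; "qvel": joint speeds; "effort": joint torques, N m; "ee_pos": TCP position; "ee_rot": TCP orientation; "force": force on the tool from outside, world axes, zero at the start; "torque": the same for the moment, N m; "gripper_width": finger opening in mm; "gripper_force": force on a finger pad.
Only numpy, scipy, OpenCV 4.12 (cv2) and the standard library are available. Lean on these libraries where they do the work, as an engineer would, in place of code of your own. Each camera call takes 0.05 s, during which the arm holds its last target. There are 200 camera calls.

## Working session

There is one attempt and no reset: what is moved stays moved. The work goes in short steps, Python scripts to look and compute and a tool call to move; the robot and the scene stay as the last step left them, time stands still between calls to the robot, and variables do not carry over. Pictures are saved under pics/ and viewed, at most 10 in all, crops included, and the job is handed in when it is done.

Besides the shell and the picture viewer there is one more tool, called after ">>>" as name(argument=value, ...), one argument or row to a line, values as JSON. move_arm: Moves the arm, as the interface text tells. Its arguments: {"type":"object","properties":{"plan":{"type":"array","items":{"type":"object","properties":{"x":{"type":"number"},"y":{"type":"number"},"z":{"type":"number"},"rx":{"type":"number"},"ry":{"type":"number"},"rz":{"type":"number"}}}},"grip":{"type":"number"},"squeeze":{"type":"number"}},"required":["plan"]}

```bash
mkdir -p pics
cat > h.py <<'E'
import numpy as np, cv2
from workcell import *
from scipy.spatial.transform import Rotation as R
def cam(n):
    f=grab_frame(n); f['K']=np.array([[f['fx'],0,f['cx']],[0,f['fy'],f['cy']],[0,0,1.]]); f['R']=cv2.Rodrigues(np.array(f['rvec'],float))[0]; f['t']=np.array(f['tvec'],float).ravel(); f['d']=np.array(f['dist'],float); return f
def ray(f,p):
    u=cv2.undistortPoints(np.array(p,float).reshape(-1,1,2),f['K'],f['d']).reshape(-1,2)
    d=np.c_[u,np.ones(len(u))]; return -f['R'].T@f['t'], d@f['R']
def onz(f,p,z):
    o,d=ray(f,p); return o+d*((z-o[2])/d[:,2])[:,None]
def cloud(f,m=None):
    v=f['z_map']>0
    if m is not None: v&=m
    r,c=np.nonzero(v); o,d=ray(f,np.c_[c,r]); return o+d*f['z_map'][r,c][:,None],np.c_[c,r]
E
cat > a.py <<'E'
from h import *
print(state(),pinch_z)
for n in ['scene','top']:
    f=cam(n); cv2.imwrite(f'pics/{n}0.png',cv2.resize(f['img'][...,::-1],None,fx=1.5,fy=1.5))
    print(n,-f['R'].T@f['t'])
    for l in ['cup','scale','tray','tamper','cocoa_shaker','wdt_tool','stamp']:
        for m in masks_of(n,l)[:4]:
            P,_=cloud(f,m['pixels']); print(l,round(m['p'],2),np.round(m['box']),np.round(np.median(P,0)) if len(P) else '',np.round(np.percentile(P,97,axis=0)) if len(P) else '')
    for l in ['pan','spout','cup','tray','chocolate_0','scale']:
        print(l,[(round(m['p'],2),np.round(m['point'],1).tolist()) for m in landmark_of(n,l)])
E
python3 a.py
```

```text
{'time_s': 0.0, 'qpos': array([ 7.39117971e+01,  1.83513846e+01,  8.97060658e+01,  7.54242369e-04,
        7.20413067e+01, -1.14556169e+00]), 'qvel': array([ 0.05368161,  0.0625403 , -0.10188243, -0.00784967, -0.04233134,
       -0.11376708]), 'effort': array([ 2.55946379e-04, -4.12468278e+01, -2.31968558e+01,  7.27141974e-02,
        4.58218670e-02, -1.27844787e-04]), 'ee_pos': array([148.12111438, 555.08840851, 213.12513425]), 'ee_rot': array([-1.79901277e+02, -2.69134928e-03,  1.65057123e+02]), 'force': array([-0.19266529,  0.08178435,  0.79027033]), 'torque': array([ 0.01603045,  0.02906342, -0.00506192]), 'gripper_force': 0.0, 'gripper_width': 91.5232483498659} 18.8
scene [ 29.09169922 265.07671506 635.45729359]
cup 0.96 [310. 156.  21.  27.] [ 609. -427.   36.] [ 671. -411.   51.]
cup 0.91 [248. 211.  29.  32.] [ 550. -161.   40.] [ 599. -143.   51.]
cup 0.75 [304. 221.  16.  20.] [ 454. -244.   28.] [ 475. -234.   35.]
cup 0.63 [280. 240.  26.  32.] [ 436. -155.   32.] [ 476. -140.   38.]
scale 0.63 [168. 273.  73.  41.] [519.  59.  17.] [579. 116.  24.]
tray 0.71 [312. 191.  
[... 1208 characters left out ...]
92. 141.  24.  31.] [ 668. -245.   22.] [ 692. -224.  104.]
cocoa_shaker 0.95 [210. 139.  35.  44.] [662. -63. 104.] [704. -28. 111.]
wdt_tool 0.51 [301. 276.  18.  13.] [ 366. -249.   74.] [ 379. -238.   77.]
stamp 0.74 [208. 280.  16.  17.] [367. -50.  47.] [383. -31.  56.]
pan [(0.95, [154.0, 202.7]), (0.36, [343.4, 211.2]), (0.27, [162.8, 209.9])]
spout [(0.8, [317.5, 182.5])]
cup [(0.97, [265.2, 188.3]), (0.73, [297.5, 234.2]), (0.62, [378.1, 157.5]), (0.52, [258.9, 241.5])]
tray [(0.9, [340.3, 201.5]), (0.31, [209.9, 279.9])]
chocolate_0 [(0.58, [348.1, 219.0]), (0.58, [347.2, 211.4]), (0.56, [359.3, 213.5]), (0.4, [349.4, 207.1])]
scale [(0.98, [161.6, 206.8]), (0.58, [350.4, 219.0])]
```

Run:
```python
import cv2
a=cv2.imread('pics/scene0.png');b=cv2.imread('pics/top0.png')
cv2.imwrite('pics/s1.png',cv2.resize(a[190:490,180:560],None,fx=2,fy=2)) ; cv2.imwrite('pics/t1.png',cv2.resize(b[170:450,180:600],(798,532)))
```

```text
(no output)
```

View pics/s1.png

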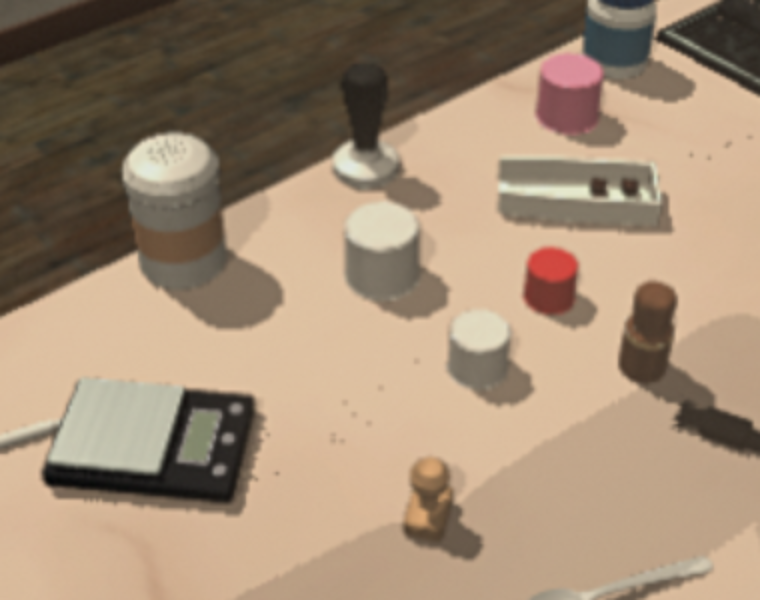

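View pics/t1.png

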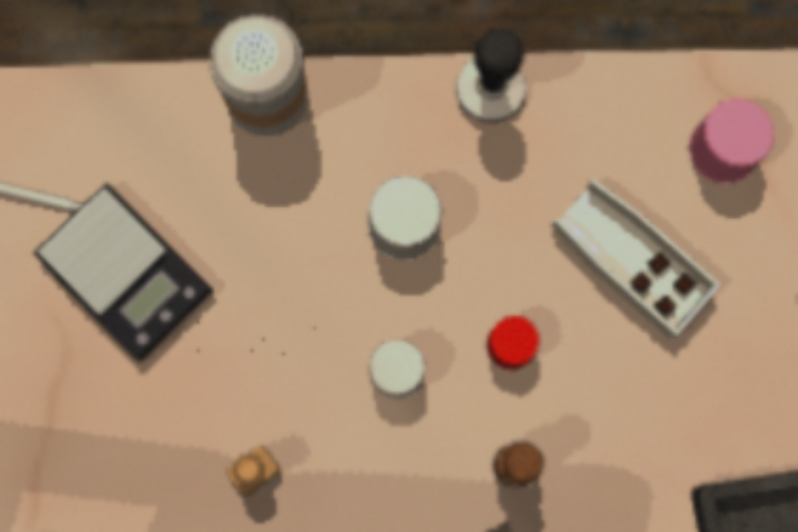

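The crops show four cup-like things (scene pixels): pink at (310,156), red at (304,221), a small grey one at (280,240) and a large grey one at (248,211). I choose the large grey one. The tray's spout points up-left in the top view, and the pan is the up-left part of the scale.

```bash
cat > b.py <<'E'
from h import *
np.set_printoptions(suppress=True,precision=1)
F={}
for n,cbox,hb in [('scene',(248,211),0),('top',(263,190),0)]:
    f=cam(n);F[n]=f
    ms=[m for m in masks_of(n,'cup') if abs(m['box'][0]-cbox[0])+abs(m['box'][1]-cbox[1])<8][0]['pixels']
    P,_=cloud(f,ms); zt=np.percentile(P[:,2],90); T=P[P[:,2]>zt-4]
    c,r=cv2.minEnclosingCircle(T[:,:2].astype(np.float32)); print(n,'cup top z',np.median(T[:,2]),'c',c,r, 'mean',T.mean(0)[:2], 'all mean',P.mean(0))
    ys,xs=np.nonzero(ms); print('cup mask px',xs.min(),xs.max(),ys.min(),ys.max())
    m=masks_of(n,'scale')[0]['pixels']; m=cv2.dilate(m.astype(np.uint8),np.ones((7,7)))>0
    P,_=cloud(f,m); hist=np.histogram(P[:,2],bins=np.arange(-6,40,2)); print('scale z hist',hist[0],hist[1][0])
    off=0 if n=='scene' else 0
    T=P[(P[:,2]>20.5)]; print('scale hi rect',np.median(T,0),cv2.minAreaRect(T[:,:2].astype(np.float32)))
    T=P[P[:,2]>9]; print('scale all rect',cv2.minAreaRect(T[:,:2].astype(np.float32)))
    for l,z in [('pan',24),('scale',0),('tray',0),('spout',4)]: print(l,onz(f,landmark_of(n,l)[0]['point'],z))
    m=masks_of(n,'tray')[0]['pixels']; m=cv2.dilate(m.astype(np.uint8),np.ones((5,5)))>0
    P,_=cloud(f,m); T=P[(P[:,2]>14)&(P[:,2]<40)]; print('tray rim z',np.percentile(T[:,2],[50,90]),cv2.minAreaRect(T[:,:2].astype(np.float32)))
    T=P[(P[:,2]>7)&(P[:,2]<40)]; print('tray',cv2.minAreaRect(T[:,:2].astype(np.float32)))
    P,_=cloud(f); tb=P[(abs(P[:,2])<12)&(P[:,0]>350)&(P[:,0]<650)&(abs(P[:,1])<400)]; print('table z',np.median(tb[:,2]))
# height map of free area, 40 mm cells, both views
P=np.vstack([cloud(F['scene'])[0],cloud(F['top'])[0]])
for x in range(680,240,-40):
    print(x,' '.join('%4s'%(int(np.percentile(q,95)) if len(q:=P[(abs(P[:,0]-x)<20)&(abs(P[:,1]-y)<20)][:,2])>3 else '.') for y in range(480,-481,-40)))
print('y',' '.join('%4d'%y for y in range(480,-481,-40)))
im=F['scene']['img'][180:275,220:330,::-1]; cv2.imwrite('pics/crop.png',cv2.resize(im,None,fx=6,fy=6,interpolation=cv2.INTER_CUBIC))
E
python3 b.py
```

```text
scene cup top z 49.492045917463315 c (561.4432983398438, -170.89537048339844) 28.959815979003906 mean [ 560.4 -169.1] all mean [ 552.2 -163.1   34. ]
cup mask px 234 259 194 226
scale z hist [  7 212 479 114  37  50  43  54  54 141 513 356  55 416 572  62   0   0
   0   0   0   0] -6
scale hi rect [540.2  71.4  22.3] ((541.71484375, 71.18268585205078), (73.47970581054688, 75.58597564697266), 43.185890197753906)
scale all rect ((526.2402954101562, 56.62970733642578), (126.46361541748047, 86.58024597167969), 43.69310760498047)
pan [[544.2  69.2  24. ]]
scale [[526.2  54.5   0. ]]
tray [[ 523.7 -355.3    0. ]]
spout [[ 574.8 -301.2    4. ]]
tray rim z [20.3 24. ] ((526.4819946289062, -354.4334411621094), (132.4544219970703, 61.309837341308594), 46.296382904052734)
tray ((526.4819946289062, -354.4334411621094), (132.4544219970703, 61.309837341308594), 46.296382904052734)
table z -1.48165952133661
top cup top z 52.73143878758589 c (561.0068359375, -172.7137451171875) 27.66684913635254 mean [ 560.6 -172.7] all mean [ 557.6 -171.4   49. ]
cup mask px 250 273 176 203
scale z hist [  0  52 19
[... 1555 characters left out ...]
 2    3    3   41   31   35   34    2    2    3    3    3
400    .    .    .    .    .    .    .    2    2    2    3    3    2    3    3    2    2    3    3    3    3    3    3    2    2
360    .    .    .    .    .    .    .    2    2    2    2    2    2   53   12    2    3    2   74   73    2    3   24   26   26
320    .    .    .    .    .    .    .    4   22   25    2    2    2    3    3    3    3    3   10    2    3    3   26   24    8
280    .    .    .    .    .    .    .    4   26   27   28   30   16    5    4    3    3    2   12    8    2    2   26   21   23
y  480  440  400  360  320  280  240  200  160  120   80   40    0  -40  -80 -120 -160 -200 -240 -280 -320 -360 -400 -440 -480
```

View pics/crop.png

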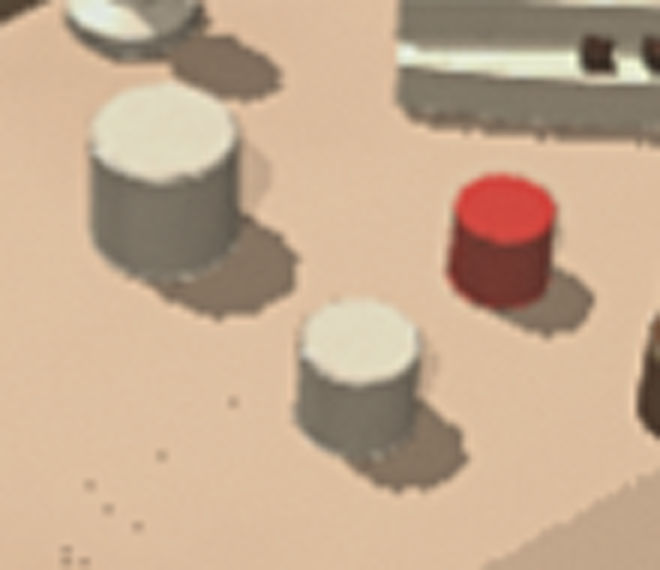

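The crop confirms the choice: the large uncoloured cup at scene pixel (248,211), wider than the small grey one at (280,240). Its top is at about 52 mm, with its centre near (561,-171). Next I write a planner that prints the rows and start moving.

```bash
cat > p.py <<'E'
from h import *
import json,os
def Rt(az,tau,s=1,yaw=0):
    a=np.radians(az);t=np.radians(tau); r=np.array([np.cos(a),np.sin(a),0]);y=s*np.array([-np.sin(a),np.cos(a),0])
    z=np.array([0,0,-1])*np.cos(t)+r*np.sin(t); return np.c_[np.cross(y,z),y,z]
def cur():
    s=state(); return np.array(s['ee_pos']),R.from_euler('xyz',s['ee_rot'],degrees=True).as_matrix()
def tcp(pinch,Rm): return np.array(pinch,float)+Rm[:,2]*pinch_z
def plan(segs,start=None):
    """segs: (pos,R,n) ; prints rows"""
    p,A=start or cur(); rows=[]
    for q,B,n in segs:
        p0,A0=p.copy(),A.copy(); w=(R.from_matrix(A0).inv()*R.from_matrix(B)).as_rotvec()
        for i in range(1,n+1):
            pt=p0+(np.array(q)-p0)*i/n; Bt=A0@R.from_rotvec(w*i/n).as_matrix()
            d=np.round(A.T@(pt-p),1); e=np.round(R.from_matrix(A.T@Bt).as_rotvec(),3)
            p=p+A@d; A=A@R.from_rotvec(e).as_matrix()
            rows.append({k:float(v) for k,v in zip(['x','y','z','rx','ry','rz'],[*d,*e]) if v})
    m=max(max(abs(r.get(k,0)) for k in 'xyz') for r in rows), max(np.linalg.norm([r.get(k,0) for k in ('rx','ry','rz')]) for r in rows)
    for i in range(0,len(rows),10): print(json.dumps(rows[i:i+10]).replace('"',"'").replace(' ',''))
    print('max',m); return p,A
E
python3 - <<'E'
from p import *
B=Rt(-17,55); p=tcp([561,-171.5,33],B); up=p-B[:,2]*90+np.array([0,0,40])
plan([((330,180,230),cur()[1],10),(up,B,10),(p-B[:,2]*70,B,2)])
E
```

```text
[{'x':-27.2,'y':-31.6,'z':-1.6},{'x':-27.3,'y':-31.6,'z':-1.6},{'x':-27.2,'y':-31.6,'z':-1.6},{'x':-27.3,'y':-31.6,'z':-1.6},{'x':-27.2,'y':-31.6,'z':-1.6},{'x':-27.3,'y':-31.6,'z':-1.6},{'x':-27.2,'y':-31.6,'z':-1.6},{'x':-27.2,'y':-31.6,'z':-1.6},{'x':-27.3,'y':-31.6,'z':-1.6},{'x':-27.2,'y':-31.6,'z':-1.6}]
[{'x':-25.6,'y':-27.8,'z':11.6,'rx':0.002,'ry':-0.096,'rz':0.003},{'x':-24.4,'y':-27.7,'z':14.1,'rx':0.002,'ry':-0.096,'rz':0.004},{'x':-23.0,'y':-27.6,'z':16.4,'rx':0.001,'ry':-0.096,'rz':0.003},{'x':-21.5,'y':-27.5,'z':18.5,'rx':0.002,'ry':-0.096,'rz':0.003},{'x':-19.6,'y':-27.3,'z':20.6,'rx':0.002,'ry':-0.096,'rz':0.004},{'x':-17.7,'y':-27.3,'z':22.5,'rx':0.001,'ry':-0.096,'rz':0.003},{'x':-15.6,'y':-27.2,'z':24.0,'rx':0.002,'ry':-0.096,'rz':0.003},{'x':-13.2,'y':-27.1,'z':25.5,'rx':0.002,'ry':-0.096,'rz':0.003},{'x':-10.8,'y':-27.0,'z':26.8,'rx':0.002,'ry':-0.096,'rz':0.004},{'x':-8.4,'y':-27.0,'z':27.7,'rx':0.001,'ry':-0.096,'rz':0.003}]
[{'x':16.4,'z':21.4},{'x':16.4,'z':21.5}]
max (31.6, np.float64(0.09610411021387172))
```

>>> move_arm(
  plan=[
    {"x": -27.2,"y": -31.6,"z": -1.6},
    {"x": -27.3,"y": -31.6,"z": -1.6},
    {"x": -27.2,"y": -31.6,"z": -1.6},
    {"x": -27.3,"y": -31.6,"z": -1.6},
    {"x": -27.2,"y": -31.6,"z": -1.6},
    {"x": -27.3,"y": -31.6,"z": -1.6},
    {"x": -27.2,"y": -31.6,"z": -1.6},
    {"x": -27.2,"y": -31.6,"z": -1.6},
    {"x": -27.3,"y": -31.6,"z": -1.6},
    {"x": -27.2,"y": -31.6,"z": -1.6},
  ],
  grip=1,
)

```text
schema error: expected keys x, y, z, rx, ry, rz
```

>>> move_arm(
  plan=[
    {"x": -25.6,"y": -27.8,"z": 11.6,"rx": 0.002,"ry": -0.096,"rz": 0.003},
    {"x": -24.4,"y": -27.7,"z": 14.1,"rx": 0.002,"ry": -0.096,"rz": 0.004},
    {"x": -23.0,"y": -27.6,"z": 16.4,"rx": 0.001,"ry": -0.096,"rz": 0.003},
    {"x": -21.5,"y": -27.5,"z": 18.5,"rx": 0.002,"ry": -0.096,"rz": 0.003},
    {"x": -19.6,"y": -27.3,"z": 20.6,"rx": 0.002,"ry": -0.096,"rz": 0.004},
    {"x": -17.7,"y": -27.3,"z": 22.5,"rx": 0.001,"ry": -0.096,"rz": 0.003},
    {"x": -15.6,"y": -27.2,"z": 24.0,"rx": 0.002,"ry": -0.096,"rz": 0.003},
    {"x": -13.2,"y": -27.1,"z": 25.5,"rx": 0.002,"ry": -0.096,"rz": 0.003},
    {"x": -10.8,"y": -27.0,"z": 26.8,"rx": 0.002,"ry": -0.096,"rz": 0.004},
    {"x": -8.4,"y": -27.0,"z": 27.7,"rx": 0.001,"ry": -0.096,"rz": 0.003},
  ],
)

```text
time_s: 3.2
ee_pos: [323.8, 221.2, 98.2]
ee_rot: [179.6, 55.1, 162.7]
force: [0.9, -1.2, -0.6]
gripper_width: 91.0
gripper_force: 0.0
```

Run:
```python
from p import *
s=state();print(s['time_s'],np.round(s['qpos'],2),np.round(s['ee_pos'],1),np.round(s['ee_rot'],2))
B=Rt(-17,55); p=tcp([561,-171.5,33],B); plan([(p-B[:,2]*70,B,3)])
plan([(p,B,4)],start=(p-B[:,2]*70,B))
print(R.from_matrix(B).as_euler('xyz',degrees=True),p)
```

```text
3.2 [ 76.51  20.23 142.25 -75.19  57.87  69.52] [323.8 221.2  98.2] [179.55  55.08 162.73]
[{'x':-47.6,'y':-102.3,'z':88.4,'rx':0.001,'rz':-0.001},{'x':-47.6,'y':-102.2,'z':88.4,'rx':0.002,'ry':0.001,'rz':-0.001},{'x':-47.5,'y':-102.1,'z':88.6,'rx':0.001,'rz':-0.001}]
max (102.3, np.float64(0.002449489742783178))
[{'z':17.5},{'z':17.5},{'z':17.5},{'z':17.5}]
max (17.5, np.float64(0.0))
[180.  55. 163.] [ 575.72714912 -176.00254134   22.216763  ]
```

```bash
sed -i 's/ if v})$/})/; s/float(v) for/float(v)+0.0 for/' p.py; sed -i "s/.replace('\"',\"'\")//" p.py
python3 - <<'E'
from p import *
B=Rt(-17,55); p=tcp([561,-171.5,33],B)
plan([((370,150,190),B,3),(p-B[:,2]*80+[0,0,50],B,9),(p-B[:,2]*60,B,2)])
E
```

```text
[{"x":-37.5,"y":-18.1,"z":0.2,"rx":0.001,"ry":0.0,"rz":-0.001},{"x":-37.5,"y":-18.1,"z":0.2,"rx":0.002,"ry":0.001,"rz":-0.001},{"x":-37.5,"y":-18.2,"z":0.2,"rx":0.001,"ry":0.0,"rz":-0.001},{"x":-7.9,"y":-28.0,"z":25.2,"rx":0.0,"ry":0.0,"rz":0.0},{"x":-7.8,"y":-27.9,"z":25.2,"rx":0.0,"ry":0.0,"rz":0.0},{"x":-7.9,"y":-28.0,"z":25.2,"rx":0.0,"ry":0.0,"rz":0.0},{"x":-7.9,"y":-27.9,"z":25.2,"rx":0.0,"ry":0.0,"rz":0.0},{"x":-7.9,"y":-28.0,"z":25.2,"rx":0.0,"ry":0.0,"rz":0.0},{"x":-7.8,"y":-27.9,"z":25.2,"rx":0.0,"ry":0.0,"rz":0.0},{"x":-7.9,"y":-28.0,"z":25.2,"rx":0.0,"ry":0.0,"rz":0.0}]
[{"x":-7.9,"y":-27.9,"z":25.2,"rx":0.0,"ry":0.0,"rz":0.0},{"x":-7.9,"y":-28.0,"z":25.2,"rx":0.0,"ry":0.0,"rz":0.0},{"x":20.5,"y":0.0,"z":24.3,"rx":0.0,"ry":0.0,"rz":0.0},{"x":20.5,"y":0.0,"z":24.4,"rx":0.0,"ry":0.0,"rz":0.0}]
max (37.5, np.float64(0.002449489742783178))
```

>>> move_arm(
  plan=[
    {"x": -37.5,"y": -18.1,"z": 0.2,"rx": 0.001,"ry": 0.0,"rz": -0.001},
    {"x": -37.5,"y": -18.1,"z": 0.2,"rx": 0.002,"ry": 0.001,"rz": -0.001},
    {"x": -37.5,"y": -18.2,"z": 0.2,"rx": 0.001,"ry": 0.0,"rz": -0.001},
    {"x": -7.9,"y": -28.0,"z": 25.2,"rx": 0.0,"ry": 0.0,"rz": 0.0},
    {"x": -7.8,"y": -27.9,"z": 25.2,"rx": 0.0,"ry": 0.0,"rz": 0.0},
    {"x": -7.9,"y": -28.0,"z": 25.2,"rx": 0.0,"ry": 0.0,"rz": 0.0},
    {"x": -7.9,"y": -27.9,"z": 25.2,"rx": 0.0,"ry": 0.0,"rz": 0.0},
    {"x": -7.9,"y": -28.0,"z": 25.2,"rx": 0.0,"ry": 0.0,"rz": 0.0},
    {"x": -7.8,"y": -27.9,"z": 25.2,"rx": 0.0,"ry": 0.0,"rz": 0.0},
    {"x": -7.9,"y": -28.0,"z": 25.2,"rx": 0.0,"ry": 0.0,"rz": 0.0},
  ],
  grip=1,
)

```text
time_s: 4.2
ee_pos: [428.1, -57.9, 217.6]
ee_rot: [-177.4, 49.1, 162.9]
force: [1.1, 1.2, -1.1]
gripper_width: 91.1
gripper_force: 0.0
```

Run:
```python
from p import *
s=state();print(s['time_s'],np.round(s['qpos'],2),np.round(s['ee_pos'],1),np.round(s['ee_rot'],2))
B=Rt(-17,55); p=tcp([561,-171.5,33],B)
plan([(p-B[:,2]*80+[0,0,30],B,3),(p-B[:,2]*60,B,2),(p-B[:,2]*2,B,4),(p,B,1)])
```

```text
4.2 [  5.92 -11.09 140.41 -77.    20.26   1.97] [428.1 -57.9 217.6] [-177.37   49.05  162.9 ]
[{"x":6.0,"y":-20.7,"z":54.9,"rx":-0.016,"ry":-0.035,"rz":0.0},{"x":7.9,"y":-21.6,"z":54.3,"rx":-0.016,"ry":-0.034,"rz":0.001},{"x":9.7,"y":-22.4,"z":53.6,"rx":-0.015,"ry":-0.035,"rz":0.0},{"x":12.3,"y":0.0,"z":18.6,"rx":0.0,"ry":0.0,"rz":0.0},{"x":12.3,"y":0.0,"z":18.6,"rx":0.0,"ry":0.0,"rz":0.0},{"x":0.0,"y":0.0,"z":14.5,"rx":0.0,"ry":0.0,"rz":0.0},{"x":0.0,"y":0.0,"z":14.5,"rx":0.0,"ry":0.0,"rz":0.0},{"x":0.0,"y":0.0,"z":14.5,"rx":0.0,"ry":0.0,"rz":0.0},{"x":0.0,"y":0.0,"z":14.5,"rx":0.0,"ry":0.0,"rz":0.0},{"x":0.0,"y":0.0,"z":2.0,"rx":0.0,"ry":0.0,"rz":0.0}]
max (54.9, np.float64(0.038483762809787714))
```

```bash
cat > fk.py <<'E'
from p import *
from scipy.optimize import least_squares
D=[([73.912,18.351,89.706,0,72.041,-1.1456],[148.12,555.09,213.13],[-179.9,0,165.057]),
([76.51,20.23,142.25,-75.19,57.87,69.52],[323.8,221.2,98.2],[179.55,55.08,162.73]),
([5.92,-11.09,140.41,-77.0,20.26,1.97],[428.1,-57.9,217.6],[-177.37,49.05,162.9])]
def Rq(q,s4=1,s6=1): return R.from_euler('ZYZYZ',[q[0],q[1]+q[2],s4*q[3],q[4],s6*q[5]],degrees=True).as_matrix()
def fk(q,k,s4=1,s6=1):
    a1,d1,L2,L3,e,d6=k; q1,q2,q3=np.radians(q[:3]); h=q2+q3
    r=a1+L2*np.sin(q2)+L3*np.sin(h)+e*np.cos(h); z=d1+L2*np.cos(q2)+L3*np.cos(h)-e*np.sin(h)
    A=Rq(q,s4,s6); return np.array([r*np.cos(q1),r*np.sin(q1),z])+d6*A[:,2],A
E
python3 - <<'E'
from fk import *
for s4 in (1,-1):
  for s6 in (1,-1):
    C=[Rq(q,s4,s6).T@R.from_euler('xyz',e,degrees=True).as_matrix() for q,_,e in D]
    dd=[np.degrees(R.from_matrix(C[0].T@c).magnitude()) for c in C[1:]]
    f=least_squares(lambda k:np.concatenate([fk(q,k,s4,s6)[0]-p for q,p,_ in D]),[0,300,400,400,0,200])
    print(s4,s6,np.round(dd,2),np.round(f.x,1),f.cost); 
    if max(dd)<1: print(np.round(C[0],3))
E
```

```text
Traceback (most recent call last):
  File "fk.py", line 6, in Rq
    def Rq(q,s4=1,s6=1): return R.from_euler('ZYZYZ',[q[0],q[1]+q[2],s4*q[3],q[4],s6*q[5]],degrees=True).as_matrix()
                                ~~~~~~~~~~~~^^^^^^^^^^^^^^^^^^^^^^^^^^^^^^^^^^^^^^^^^^^^^^^^^^^^^^^^^^^^
  File "scipy/spatial/transform/_rotation.pyx", line 1413, in scipy.spatial.transform._rotation.Rotation.from_euler
ValueError: Expected axis specification to be a non-empty string of upto 3 characters, got ZYZYZ
```

```bash
sed -i "s/^def Rq.*/def Rq(q,s4=1,s6=1): return (R.from_euler('ZYZ',[q[0],q[1]+q[2],s4*q[3]],degrees=True)*R.from_euler('YZ',[q[4],s6*q[5]],degrees=True)).as_matrix()/" fk.py
python3 - <<'E'
from fk import *
for s4 in (1,-1):
  for s6 in (1,-1):
    C=[Rq(q,s4,s6).T@R.from_euler('xyz',e,degrees=True).as_matrix() for q,_,e in D]
    dd=[np.degrees(R.from_matrix(C[0].T@c).magnitude()) for c in C[1:]]
    f=least_squares(lambda k:np.concatenate([fk(q,k,s4,s6)[0]-p for q,p,_ in D]),[0,300,400,400,0,200])
    print(s4,s6,np.round(dd,2),np.round(f.x,1),f.cost); 
    if max(dd)<1: print(np.round(C[0],3))
E
```

```text
1 1 [0.01 0.01] [ 13.2 149.7 569.  411.9  29.5 319.4] 90.55304115889162
[[-0. -1.  0.]
 [ 1. -0. -0.]
 [ 0.  0.  1.]]
1 -1 [141.33   6.23] [ 13.2 149.7 569.  411.9  29.5 319.4] 90.55304115889129
-1 1 [150.38 154.  ] [ 507.7  505.  -287.3  220.3  193.5 -291. ] 7171.593810348677
-1 -1 [110.52 148.16] [ 507.7  505.  -287.3  220.3  193.5 -291. ] 7171.5938103487115
```

Run:
```python
from fk import *
def fk2(q,k,mode):
    p,A=fk(q,k[:6]); A4=R.from_euler('ZYZ',[q[0],q[1]+q[2],q[3]],degrees=True); A5=(A4*R.from_euler('Y',q[4],degrees=True)).as_matrix(); A4=A4.as_matrix()
    return p+k[6]*[A4[:,0],A4[:,1],A5[:,0],A5[:,1]][mode]
for m in range(4):
    f=least_squares(lambda k:np.concatenate([fk2(q,k,m)-p for q,p,_ in D]),[0,300,400,400,0,200,0]); print(m,np.round(f.x,1),f.cost)
f=least_squares(lambda k:np.concatenate([fk(q,k)[0]-p for q,p,_ in D]),[0,300,400,400,0,200]); print(np.round(f.fun,1))
```

```text
0 [  7.6 139.7 585.9 409.1  30.8 334.5 -10.4] 74.69659044097172
1 [ 17.7 145.3 570.3 404.2  22.3 323.7   9.6] 37.43317569067783
2 [ 10.4 150.3 571.6 404.4  28.9 327.1  -9.2] 66.31517515423174
3 [ 17.7 145.3 570.3 404.2  22.3 323.7   9.6] 37.43317569067783
[11.  -3.4  1.5 -1.7  0.7  0.9  0.5 -6.  -2.5]
```

```bash
cat >> fk.py <<'E'
def fkb(q,k):
    p,A=fk(q,k[:6]); a=np.radians(q[0]); C=np.array([[0,-1,0],[1,0,0],[0,0,1.]])
    return p+k[6]*np.array([-np.sin(a),np.cos(a),0]),A@C
fit=least_squares(lambda k:np.concatenate([fkb(q,k)[0]-p for q,p,_ in D]),[0,300,400,400,0,200,0]); K=fit.x
LO=np.array([-177.97,-48.28,12.27,-77.06,2.81,-146.56]);HI=np.array([177.97,115.42,149.76,257.06,150.46,146.56])
def ik(p,A,q0):
    g=lambda q:np.concatenate([(fkb(q,K)[0]-p)/100,(R.from_matrix(fkb(q,K)[1].T@A)).as_rotvec()])
    s=least_squares(g,np.clip(q0,LO+.1,HI-.1),bounds=(LO,HI),x_scale=30); return s.x,s.cost
E
python3 - <<'E'
from fk import *
np.set_printoptions(suppress=True,precision=1)
print(K,fit.fun)
def show(n,pinch,az,tau,q0s=([0,40,90,0,30,90],[0,40,90,0,30,-90],[0,40,90,180,30,90],[0,40,90,180,30,-90],[0,60,60,0,120,90],[0,60,60,0,120,-90])):
    for s in (1,-1):
        B=Rt(az,tau,s); seen=[]
        for q0 in q0s:
            q0=list(q0);q0[0]=az
            q,c=ik(tcp(pinch,B),B,q0)
            if c<1e-5 and not any(np.abs(q-x).max()<1 for x in seen): seen.append(q);print(n,tau,s,q)
show('cup',[561,-171.5,33],-17,55); show('side',[500,-85,36],-9.6,-35); show('side',[500,-85,36],-9.6,45);show('pan',[542,71.5,55],7.5,-45);show('pan',[542,71.5,55],7.5,-35)
E
```

```text
[ -0.  140.2 591.8 417.   25.1 335.6  11.5] [-0. -0.  0.  0.  0.  0. -0.  0. -0.]
cup 55 1 [-19.   33.7 143.1 177.9  51.8  90.1]
cup 55 -1 [-19.   33.7 143.1 177.9  51.8 -89.9]
side -35 1 [-10.6  41.1  89.6  -0.6  84.3 -90.8]
side -35 -1 [-10.6  41.1  89.6  -0.6  84.3  89.2]
side 45 1 [-12.   25.  147.1 177.2  37.1  90.6]
side 45 -1 [-12.   25.  147.1 177.2  37.1 -89.4]
pan -45 1 [  6.7  48.1  76.2  -0.6 100.6 -90.7]
pan -45 -1 [  6.7  48.1  76.2  -0.6 100.6  89.3]
pan -35 1 [  6.6  42.7  82.4  -0.5  89.9 -90.7]
pan -35 -1 [ 6.6 42.7 82.4 -0.5 89.9 89.3]
```

```bash
cat > scan.py <<'E'
from fk import *
np.set_printoptions(suppress=True,precision=0)
def sols(pinch,az,tau,s):
    B=Rt(az,tau,s); out=[]
    for q4 in (-60,0,60):
        for q6 in (-120,-60,0,60,120):
            a=np.degrees(np.arctan2(pinch[1],pinch[0])); q,c=ik(tcp(pinch,B),B,[a,30,100,q4,70,q6])
            if c<1e-6 and abs(q[3])<100 and not any(np.abs(q-x).max()<2 for x in out): out.append(q)
    return out
E
python3 - <<'E'
from scan import *
for n,P,azs in [('cup',[561,-171.5,33],(-50,-60,-70)),('side',[485,-78,31],(-80,-90,-100)),('pan',[542,71.5,52],(-80,-90,80))]:
    for az in azs:
        for tau in (45,0,-45):
            for s in (1,-1):
                print(n,az,tau,s,*sols(P,az,tau,s))
E
```

```text
cup -50 45 1
cup -50 45 -1
cup -50 0 1 [-18.  30. 103.  -0.  47. -58.]
cup -50 0 -1 [-18.  30. 103.   0.  47. 122.]
cup -50 -45 1 [-27.  51.  74.  16.  97. -71.]
cup -50 -45 -1 [-27.  51.  74.  16.  97. 109.]
cup -60 45 1
cup -60 45 -1
cup -60 0 1 [-18.  30. 103.  -0.  47. -48.]
cup -60 0 -1 [-18.  30. 103.   0.  47. 132.]
cup -60 -45 1 [-29.  49.  78.  21.  94. -66.]
cup -60 -45 -1 [-29.  49.  78.  21.  94. 114.]
cup -70 45 1
cup -70 45 -1
cup -70 0 1 [-18.  30. 103.  -0.  47. -38.]
cup -70 0 -1 [-18.  30. 103.   0.  47. 142.]
cup -70 -45 1 [-32.  47.  82.  26.  89. -61.]
cup -70 -45 -1 [-32.  47.  82.  26.  89. 119.]
side -80 45 1 [ 16.  32. 123. -62.  53.  58.]
side -80 45 -1 [  16.   32.  123.  -62.   53. -122.]
side -80 0 1 [-10.  24. 116.  -0.  40. -20.]
side -80 0 -1
side -80 -45 1 [-31.  39. 104.  34.  74. -61.]
side -80 -45 -1 [-31.  39. 104.  34.  74. 119.]
side -90 45 1 [ 15.  34. 118. -53.  58.  57.]
side -90 45 -1 [  15.   34.  118.  -53.   58. -123.]
side -90 0 1 [-10.  24. 116.  -0.  40. -10.]
side -90 0 -1
side -90 -45 1 [-33.  37. 109.  40.  69. -59.]
side -90 -45 -1
[... 326 characters left out ...]
 65.  50.]
pan -80 45 -1 [  29.   36.  106.  -47.   65. -130.]
pan -80 0 1 [  6.  26. 107.  -0.  47.  -4.]
pan -80 0 -1
pan -80 -45 1 [-15.  37. 104.  43.  69. -52.]
pan -80 -45 -1 [-15.  37. 104.  43.  69. 128.]
pan -90 45 1 [ 28.  38. 101. -41.  71.  52.]
pan -90 45 -1 [  28.   38.  101.  -41.   71. -128.]
pan -90 0 1 [  6.  26. 107.  -0.  47.   6.]
pan -90 0 -1
pan -90 -45 1 [-17.  35. 109.  49.  63. -51.]
pan -90 -45 -1 [-17.  35. 109.  49.  63. 129.]
pan 80 45 1 [-18.  33. 114.  56.  57. 130.]
pan 80 45 -1 [-18.  33. 114.  56.  57. -50.]
pan 80 0 1
pan 80 0 -1 [  6.  26. 107.  -0.  47.  16.]
pan 80 -45 1 [  26.   40.   96.  -36.   77. -125.]
pan 80 -45 -1 [ 26.  40.  96. -36.  77.  55.]
```

Run:
```python
from scan import *
for n,P,az in [('cup',[561,-171.5,33],75),('cuphi',[540,-240,110],75),('cuphi',[561,-171.5,120],75),('side',[485,-78,31],80),('pan',[542,71.5,52],80)]:
    for tau in (45,0,-45): print(n,az,tau,-1,*sols(P,az,tau,-1))
p,A=cur(); q=state()['qpos']
# waypoint: first vertical tool above, then tilt
W=Rt(75,0,-1); T=Rt(75,45,-1)
g=tcp([561,-171.5,33],T); pre=g-T[:,2]*75
e=plan([((470,-130,260),W,13),(pre+[0,0,40],T,7)])
plan([(pre,T,2),(g-T[:,2]*3,T,6),(g,T,2)],start=e)
```

```text
cup 75 45 -1 [-39.  40.  99.  44.  69. -51.]
cup 75 0 -1 [-18.  30. 103.  -0.  47.  -3.]
cup 75 -45 -1 [  3.  40. 101. -47.  66.  49.]
cuphi 75 45 -1 [-44.  37.  92.  39.  80. -46.]
cuphi 75 0 -1 [-25.  25.  97.  -0.  57. -10.]
cuphi 75 -45 -1 [ -3.  32. 102. -49.  67.  40.]
cuphi 75 45 -1 [-39.  34.  96.  42.  76. -44.]
cuphi 75 0 -1 [-18.  25.  97.  -0.  58.  -3.]
cuphi 75 -45 -1 [  3.  33.  98. -45.  73.  41.]
side 80 45 -1 [-35.  35. 113.  46.  63. -58.]
side 80 0 -1 [-10.  24. 116.   0.  40.  -0.]
side 80 -45 -1 [ 14.  35. 113. -46.  63.  57.]
pan 80 45 -1 [-18.  33. 114.  56.  57. -50.]
pan 80 0 -1 [  6.  26. 107.  -0.  47.  16.]
pan 80 -45 -1 [ 26.  40.  96. -36.  77.  55.]
[{"x":-5.6,"y":-4.3,"z":1.6,"rx":0.047,"ry":0.055,"rz":0.109},{"x":-6.0,"y":-3.6,"z":1.5,"rx":0.048,"ry":0.054,"rz":0.108},{"x":-6.5,"y":-2.8,"z":1.3,"rx":0.047,"ry":0.054,"rz":0.109},{"x":-6.8,"y":-2.0,"z":1.1,"rx":0.048,"ry":0.055,"rz":0.109},{"x":-7.1,"y":-1.3,"z":0.7,"rx":0.047,"ry":0.054,"rz":0.108},{"x":-7.1,"y":-0.4,"z":0.4,"rx":0.048,"ry":0.055,"rz":0.109},{"x":-7.2,"y":0.3,"z":0.0,"rx":0.047,"ry":0
[... 715 characters left out ...]
0,"ry":0.112,"rz":0.0},{"x":-19.4,"y":14.1,"z":11.4,"rx":0.0,"ry":0.113,"rz":0.0}]
max (21.0, np.float64(0.13118688958886096))
[{"x":-14.2,"y":0.0,"z":14.1,"rx":0.0,"ry":0.0,"rz":0.0},{"x":-14.1,"y":-0.1,"z":14.2,"rx":0.0,"ry":0.0,"rz":0.0},{"x":0.0,"y":0.0,"z":12.0,"rx":0.0,"ry":0.0,"rz":0.0},{"x":0.0,"y":0.0,"z":12.0,"rx":0.0,"ry":0.0,"rz":0.0},{"x":0.0,"y":0.0,"z":12.0,"rx":0.0,"ry":0.0,"rz":0.0},{"x":0.0,"y":0.0,"z":12.0,"rx":0.0,"ry":0.0,"rz":0.0},{"x":0.0,"y":0.0,"z":12.0,"rx":0.0,"ry":0.0,"rz":0.0},{"x":-0.1,"y":0.0,"z":12.0,"rx":0.0,"ry":0.0,"rz":0.0},{"x":0.0,"y":0.0,"z":1.5,"rx":0.0,"ry":0.0,"rz":0.0},{"x":0.0,"y":0.0,"z":1.5,"rx":0.0,"ry":0.0,"rz":0.0}]
max (14.2, np.float64(0.0))
```

>>> move_arm(
  plan=[
    {"x": -5.6,"y": -4.3,"z": 1.6,"rx": 0.047,"ry": 0.055,"rz": 0.109},
    {"x": -6.0,"y": -3.6,"z": 1.5,"rx": 0.048,"ry": 0.054,"rz": 0.108},
    {"x": -6.5,"y": -2.8,"z": 1.3,"rx": 0.047,"ry": 0.054,"rz": 0.109},
    {"x": -6.8,"y": -2.0,"z": 1.1,"rx": 0.048,"ry": 0.055,"rz": 0.109},
    {"x": -7.1,"y": -1.3,"z": 0.7,"rx": 0.047,"ry": 0.054,"rz": 0.108},
    {"x": -7.1,"y": -0.4,"z": 0.4,"rx": 0.048,"ry": 0.055,"rz": 0.109},
    {"x": -7.2,"y": 0.3,"z": 0.0,"rx": 0.047,"ry": 0.054,"rz": 0.108},
    {"x": -7.1,"y": 1.1,"z": -0.4,"rx": 0.048,"ry": 0.055,"rz": 0.109},
    {"x": -6.9,"y": 1.8,"z": -0.8,"rx": 0.047,"ry": 0.054,"rz": 0.109},
    {"x": -6.6,"y": 2.6,"z": -1.4,"rx": 0.048,"ry": 0.055,"rz": 0.108},
  ],
)

```text
time_s: 5.2
ee_pos: [460.5, -111.7, 249.4]
ee_rot: [173.4, 10.9, 93.6]
force: [-0.5, 0.6, -0.1]
gripper_width: 90.9
gripper_force: 0.0
```

```bash
cat > s.py <<'E'
from fk import *
np.set_printoptions(suppress=True,precision=1)
s=state();print('t',s['time_s'],s['qpos'],s['ee_pos'],s['ee_rot'],'F',s['force'],'w',s['gripper_width'],s['gripper_force'],'fk',fkb(s['qpos'],K)[0])
E
cat > n1.py <<'E'
from s import *
W=Rt(75,0,-1); T=Rt(75,45,-1)
g=tcp([561,-171.5,33],T); pre=g-T[:,2]*75
e=plan([((470,-130,260),W,3),(pre+[0,0,40],T,7)])
plan([(pre,T,2),(g-T[:,2]*3,T,6),(g,T,2)],start=e)
E
python3 n1.py
```

```text
t 5.2 [ -8.6   3.2 105.  -10.3  63.3  -8.8] [ 460.5 -111.7  249.4] [173.4  10.9  93.6] F [-0.5  0.6 -0.1] w 90.8720803904436 0.0 fk [ 460.5 -111.7  249.5]
[{"x":-6.8,"y":3.0,"z":-1.9,"rx":0.048,"ry":0.056,"rz":0.111},{"x":-6.4,"y":3.7,"z":-2.5,"rx":0.048,"ry":0.057,"rz":0.111},{"x":-5.7,"y":4.2,"z":-3.0,"rx":0.048,"ry":0.056,"rz":0.111},{"x":-8.0,"y":14.1,"z":21.0,"rx":0.0,"ry":0.112,"rz":0.0},{"x":-10.4,"y":14.1,"z":20.1,"rx":0.0,"ry":0.113,"rz":0.0},{"x":-12.5,"y":14.0,"z":18.7,"rx":0.0,"ry":0.112,"rz":0.0},{"x":-14.5,"y":14.1,"z":17.2,"rx":0.0,"ry":0.112,"rz":0.0},{"x":-16.4,"y":14.1,"z":15.5,"rx":0.0,"ry":0.112,"rz":0.0},{"x":-18.0,"y":14.1,"z":13.5,"rx":0.0,"ry":0.113,"rz":0.0},{"x":-19.4,"y":14.0,"z":11.4,"rx":0.0,"ry":0.112,"rz":0.001}]
max (21.0, np.float64(0.13369367973094315))
[{"x":-14.2,"y":0.0,"z":14.2,"rx":0.0,"ry":0.0,"rz":0.0},{"x":-14.1,"y":0.0,"z":14.1,"rx":0.0,"ry":0.0,"rz":0.0},{"x":0.0,"y":0.0,"z":12.0,"rx":0.0,"ry":0.0,"rz":0.0},{"x":0.0,"y":0.0,"z":12.0,"rx":0.0,"ry":0.0,"rz":0.0},{"x":0.0,"y":0.0,"z":12.0,"rx":0.0,"ry":0.0,"rz":0.0},{"x":0.0,"y":0.0,"z":12.0,"rx":0.0,"ry":0.0,"rz":0.0},{"x":0.0,"y":0.0,"z":12.0,"rx":0.0,"ry":0.0,"rz":0.0},{"x":0.0,"y":0.0,"z":12.0,"rx":0.0,"ry":0.0,"rz":0.0},{"x":0.0,"y":0.0,"z":1.5,"rx":0.0,"ry":0.0,"rz":0.0},{"x":0.0,"y":0.0,"z":1.5,"rx":0.0,"ry":0.0,"rz":0.0}]
max (14.2, np.float64(0.0))
```

>>> move_arm(
  plan=[
    {"x": -6.8,"y": 3.0,"z": -1.9,"rx": 0.048,"ry": 0.056,"rz": 0.111},
    {"x": -6.4,"y": 3.7,"z": -2.5,"rx": 0.048,"ry": 0.057,"rz": 0.111},
    {"x": -5.7,"y": 4.2,"z": -3.0,"rx": 0.048,"ry": 0.056,"rz": 0.111},
    {"x": -8.0,"y": 14.1,"z": 21.0,"rx": 0.0,"ry": 0.112,"rz": 0.0},
    {"x": -10.4,"y": 14.1,"z": 20.1,"rx": 0.0,"ry": 0.113,"rz": 0.0},
    {"x": -12.5,"y": 14.0,"z": 18.7,"rx": 0.0,"ry": 0.112,"rz": 0.0},
    {"x": -14.5,"y": 14.1,"z": 17.2,"rx": 0.0,"ry": 0.112,"rz": 0.0},
    {"x": -16.4,"y": 14.1,"z": 15.5,"rx": 0.0,"ry": 0.112,"rz": 0.0},
    {"x": -18.0,"y": 14.1,"z": 13.5,"rx": 0.0,"ry": 0.113,"rz": 0.0},
    {"x": -19.4,"y": 14.0,"z": 11.4,"rx": 0.0,"ry": 0.112,"rz": 0.001},
  ],
)

```text
time_s: 6.2
ee_pos: [551.6, -211.2, 112.3]
ee_rot: [179.7, -45.1, 75.3]
force: [-0.3, -0.2, 0.3]
gripper_width: 91.2
gripper_force: 0.0
```

```bash
sed -i '/^e=plan/d;s/^plan.*/plan([(pre,T,2),(g-T[:,2]*3,T,6),(g,T,2)])/' n1.py; python3 n1.py
```

```text
t 6.2 [-43.   35.4  92.   39.4  80.5 -44.9] [ 551.6 -211.2  112.3] [179.7 -45.1  75.3] F [-0.3 -0.2  0.3] w 91.24652187792853 0.0 fk [ 551.6 -211.3  112.3]
[{"x":-13.6,"y":-0.6,"z":14.4,"rx":0.0,"ry":-0.001,"rz":0.002},{"x":-13.6,"y":-0.7,"z":14.3,"rx":0.001,"ry":0.0,"rz":0.002},{"x":0.0,"y":0.0,"z":12.0,"rx":0.0,"ry":0.0,"rz":0.0},{"x":0.0,"y":0.0,"z":12.0,"rx":0.0,"ry":0.0,"rz":0.0},{"x":0.0,"y":0.0,"z":12.0,"rx":0.0,"ry":0.0,"rz":0.0},{"x":0.0,"y":0.0,"z":12.0,"rx":0.0,"ry":0.0,"rz":0.0},{"x":0.0,"y":0.1,"z":12.0,"rx":0.0,"ry":0.0,"rz":0.0},{"x":0.0,"y":0.0,"z":12.0,"rx":0.0,"ry":0.0,"rz":0.0},{"x":0.0,"y":0.0,"z":1.5,"rx":0.0,"ry":0.0,"rz":0.0},{"x":0.0,"y":0.0,"z":1.5,"rx":0.0,"ry":0.0,"rz":0.0}]
max (14.4, np.float64(0.0022360679774997894))
```

>>> move_arm(
  plan=[
    {"x": -13.6,"y": -0.6,"z": 14.4,"rx": 0.0,"ry": -0.001,"rz": 0.002},
    {"x": -13.6,"y": -0.7,"z": 14.3,"rx": 0.001,"ry": 0.0,"rz": 0.002},
    {"x": 0.0,"y": 0.0,"z": 12.0,"rx": 0.0,"ry": 0.0,"rz": 0.0},
    {"x": 0.0,"y": 0.0,"z": 12.0,"rx": 0.0,"ry": 0.0,"rz": 0.0},
    {"x": 0.0,"y": 0.0,"z": 12.0,"rx": 0.0,"ry": 0.0,"rz": 0.0},
    {"x": 0.0,"y": 0.0,"z": 12.0,"rx": 0.0,"ry": 0.0,"rz": 0.0},
    {"x": 0.0,"y": 0.1,"z": 12.0,"rx": 0.0,"ry": 0.0,"rz": 0.0},
    {"x": 0.0,"y": 0.0,"z": 12.0,"rx": 0.0,"ry": 0.0,"rz": 0.0},
    {"x": 0.0,"y": 0.0,"z": 1.5,"rx": 0.0,"ry": 0.0,"rz": 0.0},
    {"x": 0.0,"y": 0.0,"z": 1.5,"rx": 0.0,"ry": 0.0,"rz": 0.0},
  ],
)

```text
time_s: 7.2
ee_pos: [563.6, -157.3, 19.8]
ee_rot: [-179.8, -44.8, 75.0]
force: [0.6, 1.0, 0.6]
gripper_width: 91.5
gripper_force: 0.0
```

>>> move_arm(
  plan=[
    {"x": 0,"y": 0,"z": 0,"rx": 0,"ry": 0,"rz": 0},
    {"x": 0,"y": 0,"z": 0,"rx": 0,"ry": 0,"rz": 0},
    {"x": 0,"y": 0,"z": 0,"rx": 0,"ry": 0,"rz": 0},
    {"x": 0,"y": 0,"z": 0,"rx": 0,"ry": 0,"rz": 0},
    {"x": 0,"y": 0,"z": 0,"rx": 0,"ry": 0,"rz": 0},
    {"x": 0,"y": 0,"z": 0,"rx": 0,"ry": 0,"rz": 0},
  ],
  grip=0,
  squeeze=20,
)

```text
time_s: 7.8
ee_pos: [563.7, -157.9, 20.1]
ee_rot: [-179.9, -44.8, 75.0]
force: [-0.2, -1.7, 1.4]
gripper_width: 57.4
gripper_force: 20.0
```

```bash
cat > n2.py <<'E'
from s import *
p,A=cur()
pin=p-A[:,2]*pinch_z; print('pinch',pin)
# cup now mouth-down; pinch height above mouth ~ pin z. rotate to tau=-45 az 80 at side place
T0=Rt(75,45,-1);M=Rt(80,0,-1); S=Rt(80,-45,-1)
lift=p+[0,0,45]
m=tcp([500,-110,115],M); hi=tcp([485,-78,75],S); lo=tcp([485,-78,32.5],S)
e=plan([(lift,T0,2),(m,M,6),(hi,S,6),(lo+[0,0,8],S,3),(lo,S,3)])
E
python3 n2.py
```

```text
t 7.8 [-38.6  40.3  99.2  43.6  69.2 -50.4] [ 563.7 -157.9   20.1] [-179.9  -44.8   75. ] F [-0.2 -1.7  1.4] w 57.36742179131047 19.97850754782121 fk [ 563.7 -157.9   20.1]
pinch [ 560.3 -170.7   33.4]
[{"x":15.9,"y":0.0,"z":-16.0,"rx":-0.001,"ry":0.002,"rz":0.0},{"x":15.8,"y":-0.1,"z":-15.9,"rx":-0.001,"ry":0.002,"rz":-0.001},{"x":7.2,"y":-12.3,"z":-0.2,"rx":0.006,"ry":-0.131,"rz":-0.014},{"x":7.3,"y":-12.2,"z":-1.0,"rx":0.006,"ry":-0.131,"rz":-0.013},{"x":7.2,"y":-12.1,"z":-1.9,"rx":0.005,"ry":-0.131,"rz":-0.014},{"x":7.1,"y":-12.1,"z":-2.8,"rx":0.006,"ry":-0.131,"rz":-0.014},{"x":6.9,"y":-11.9,"z":-3.6,"rx":0.006,"ry":-0.13,"rz":-0.013},{"x":6.5,"y":-11.9,"z":-4.5,"rx":0.005,"ry":-0.131,"rz":-0.014},{"x":2.6,"y":-3.4,"z":5.8,"rx":0.0,"ry":-0.131,"rz":0.0},{"x":3.3,"y":-3.4,"z":5.3,"rx":0.0,"ry":-0.131,"rz":0.0}]
[{"x":4.0,"y":-3.4,"z":4.9,"rx":0.0,"ry":-0.131,"rz":0.0},{"x":4.6,"y":-3.4,"z":4.3,"rx":0.0,"ry":-0.131,"rz":0.0},{"x":5.1,"y":-3.4,"z":3.7,"rx":0.0,"ry":-0.131,"rz":0.0},{"x":5.6,"y":-3.3,"z":3.0,"rx":0.0,"ry":-0.131,"rz":0.0},{"x":8.1,"y":0.0,"z":8.1,"rx":0.0,"ry":0.0,"rz":0.0},{"x":8.2,"y":0.0,"z":8.1,"rx":0.0,"ry":0.0,"rz":0.0},{"x":8.1,"y":-0.1,"z":8.2,"rx":0.0,"ry":0.0,"rz":0.0},{"x":1.9,"y":0.0,"z":1.9,"rx":0.0,"ry":0.0,"rz":0.0},{"x":1.9,"y":0.0,"z":1.9,"rx":0.0,"ry":0.0,"rz":0.0},{"x":1.9,"y":0.0,"z":1.8,"rx":0.0,"ry":0.0,"rz":0.0}]
max (16.0, np.float64(0.13188252348207477))
```

>>> move_arm(
  plan=[
    {"x": 15.9,"y": 0.0,"z": -16.0,"rx": -0.001,"ry": 0.002,"rz": 0.0},
    {"x": 15.8,"y": -0.1,"z": -15.9,"rx": -0.001,"ry": 0.002,"rz": -0.001},
    {"x": 7.2,"y": -12.3,"z": -0.2,"rx": 0.006,"ry": -0.131,"rz": -0.014},
    {"x": 7.3,"y": -12.2,"z": -1.0,"rx": 0.006,"ry": -0.131,"rz": -0.013},
    {"x": 7.2,"y": -12.1,"z": -1.9,"rx": 0.005,"ry": -0.131,"rz": -0.014},
    {"x": 7.1,"y": -12.1,"z": -2.8,"rx": 0.006,"ry": -0.131,"rz": -0.014},
    {"x": 6.9,"y": -11.9,"z": -3.6,"rx": 0.006,"ry": -0.13,"rz": -0.013},
    {"x": 6.5,"y": -11.9,"z": -4.5,"rx": 0.005,"ry": -0.131,"rz": -0.014},
    {"x": 2.6,"y": -3.4,"z": 5.8,"rx": 0.0,"ry": -0.131,"rz": 0.0},
    {"x": 3.3,"y": -3.4,"z": 5.3,"rx": 0.0,"ry": -0.131,"rz": 0.0},
  ],
)

```text
time_s: 8.8
ee_pos: [494.1, -103.2, 85.9]
ee_rot: [179.8, 15.2, 80.0]
force: [0.3, 0.6, -2.2]
gripper_width: 57.4
gripper_force: 20.0
```

>>> move_arm(
  plan=[
    {"x": 4.0,"y": -3.4,"z": 4.9,"rx": 0.0,"ry": -0.131,"rz": 0.0},
    {"x": 4.6,"y": -3.4,"z": 4.3,"rx": 0.0,"ry": -0.131,"rz": 0.0},
    {"x": 5.1,"y": -3.4,"z": 3.7,"rx": 0.0,"ry": -0.131,"rz": 0.0},
    {"x": 5.6,"y": -3.3,"z": 3.0,"rx": 0.0,"ry": -0.131,"rz": 0.0},
    {"x": 8.1,"y": 0.0,"z": 8.1,"rx": 0.0,"ry": 0.0,"rz": 0.0},
    {"x": 8.2,"y": 0.0,"z": 8.1,"rx": 0.0,"ry": 0.0,"rz": 0.0},
    {"x": 8.1,"y": -0.1,"z": 8.2,"rx": 0.0,"ry": 0.0,"rz": 0.0},
    {"x": 1.9,"y": 0.0,"z": 1.9,"rx": 0.0,"ry": 0.0,"rz": 0.0},
    {"x": 1.9,"y": 0.0,"z": 1.9,"rx": 0.0,"ry": 0.0,"rz": 0.0},
    {"x": 1.9,"y": 0.0,"z": 1.8,"rx": 0.0,"ry": 0.0,"rz": 0.0},
  ],
)

```text
time_s: 9.8
ee_pos: [482.6, -91.4, 19.5]
ee_rot: [179.9, 45.0, 79.9]
force: [0.5, -0.1, -0.7]
gripper_width: 57.7
gripper_force: 20.0
```

Run:
```python
from s import *
p,A=cur(); print('pinch',p-A[:,2]*pinch_z)
f=cam('scene'); im=f['img'][180:320,150:350,::-1]; cv2.imwrite('pics/side1.png',cv2.resize(im,None,fx=4,fy=4,interpolation=cv2.INTER_CUBIC))
S=Rt(80,-45,-1); plan([(p-[0,0,1.5],S,2)])
```

```text
t 9.8 [ 14.   35.3 112.5 -46.2  63.5  57.1] [482.6 -91.4  19.5] [179.9  45.   79.9] F [ 0.5 -0.1 -0.7] w 57.723216147183784 19.99765025506349 fk [482.7 -91.4  19.5]
pinch [485.  -78.3  32.8]
[{"x":0.3,"y":0.1,"z":0.5,"rx":0.0,"ry":0.0,"rz":-0.001},{"x":0.4,"y":0.1,"z":0.4,"rx":0.0,"ry":-0.001,"rz":0.0}]
max (0.5, np.float64(0.001))
```

View pics/side1.png

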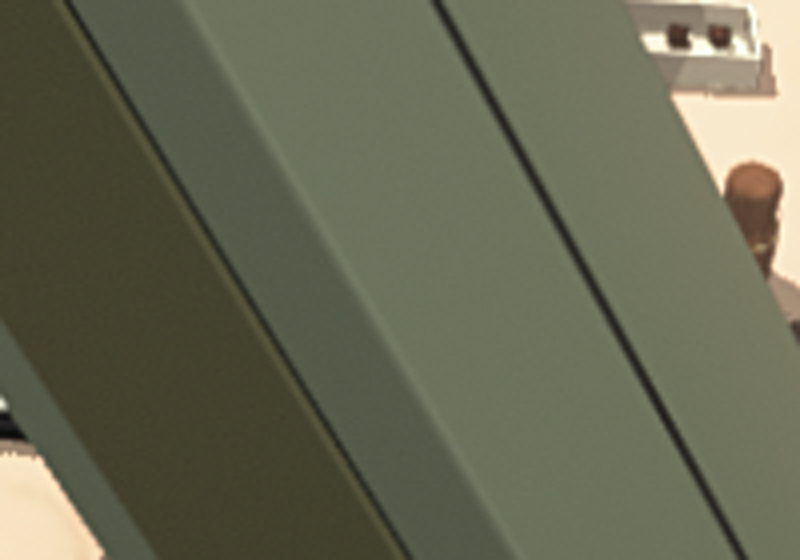

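The arm fills the scene view, so the cup can't be seen here; only the tray at upper right shows. I'll lower the cup by feel.

>>> move_arm(
  plan=[
    {"x": 0.7,"y": 0,"z": 0.7,"rx": 0,"ry": 0,"rz": 0},
    {"x": 0.7,"y": 0,"z": 0.7,"rx": 0,"ry": 0,"rz": 0},
    {"x": 0.4,"y": 0,"z": 0.4,"rx": 0,"ry": 0,"rz": 0},
    {"x": 0,"y": 0,"z": 0,"rx": 0,"ry": 0,"rz": 0},
  ],
)

```text
time_s: 10.25
ee_pos: [482.5, -90.7, 16.6]
ee_rot: [-180.0, 45.0, 80.0]
force: [0.8, 0.1, -0.6]
gripper_width: 57.4
gripper_force: 20.0
```

>>> move_arm(
  plan=[
    {"x": 0.6,"y": 0,"z": 0.6,"rx": 0,"ry": 0,"rz": 0},
    {"x": 0.3,"y": 0,"z": 0.3,"rx": 0,"ry": 0,"rz": 0},
    {"x": 0,"y": 0,"z": 0,"rx": 0,"ry": 0,"rz": 0},
  ],
)

```text
time_s: 10.55
ee_pos: [482.6, -90.8, 15.7]
ee_rot: [180.0, 45.0, 80.0]
force: [-0.3, 1.5, 2.1]
gripper_width: 57.8
gripper_force: 20.0
```

>>> move_arm(
  plan=[
    {"x": 0,"y": 0,"z": 0,"rx": 0,"ry": 0,"rz": 0},
    {"x": 0,"y": 0,"z": 0,"rx": 0,"ry": 0,"rz": 0},
    {"x": 0,"y": 0,"z": 0,"rx": 0,"ry": 0,"rz": 0},
    {"x": 0,"y": 0,"z": 0,"rx": 0,"ry": 0,"rz": 0},
    {"x": 0,"y": 0,"z": -6,"rx": 0,"ry": 0,"rz": 0},
    {"x": 0,"y": 0,"z": -20,"rx": 0,"ry": 0,"rz": 0},
    {"x": 0,"y": 0,"z": -35,"rx": 0,"ry": 0,"rz": 0},
    {"x": 0,"y": 0,"z": -35,"rx": 0,"ry": 0,"rz": 0},
  ],
  grip=1,
)

```text
time_s: 11.35
ee_pos: [493.9, -23.2, 84.0]
ee_rot: [-179.9, 45.0, 80.1]
force: [0.6, 0.6, -0.7]
gripper_width: 91.2
gripper_force: 0.0
```

```bash
cat > n3.py <<'E'
from s import *
p,A=cur()
S=Rt(80,0,-1); T=Rt(80,45,-1); mid=np.array([480,-140,230.])
e=plan([((478,-60,200),S,6),(mid,T,7)])
E
python3 n3.py
```

```text
t 11.35 [ 20.3  31.6 105.5 -39.4  74.   52.3] [493.9 -23.2  84. ] [-179.9   45.    80.1] F [ 0.6  0.6 -0.7] w 91.20896084682212 0.0 fk [494.  -23.2  84. ]
[{"x":-18.3,"y":-1.6,"z":-9.1,"rx":0.0,"ry":0.131,"rz":0.0},{"x":-16.9,"y":-1.6,"z":-11.3,"rx":0.0,"ry":0.131,"rz":0.0},{"x":-15.3,"y":-1.5,"z":-13.5,"rx":-0.001,"ry":0.131,"rz":0.0},{"x":-13.4,"y":-1.6,"z":-15.4,"rx":0.0,"ry":0.131,"rz":0.0},{"x":-11.3,"y":-1.5,"z":-17.0,"rx":0.0,"ry":0.131,"rz":0.0},{"x":-8.9,"y":-1.6,"z":-18.3,"rx":0.0,"ry":0.131,"rz":0.0},{"x":-11.2,"y":2.3,"z":-4.3,"rx":0.0,"ry":0.112,"rz":0.0},{"x":-10.7,"y":2.2,"z":-5.5,"rx":0.0,"ry":0.112,"rz":0.0},{"x":-9.9,"y":2.3,"z":-6.7,"rx":0.0,"ry":0.112,"rz":0.0},{"x":-9.2,"y":2.2,"z":-7.7,"rx":0.0,"ry":0.113,"rz":0.0}]
[{"x":-8.2,"y":2.3,"z":-8.8,"rx":0.0,"ry":0.112,"rz":0.0},{"x":-7.2,"y":2.3,"z":-9.6,"rx":0.0,"ry":0.112,"rz":0.0},{"x":-6.1,"y":2.2,"z":-10.3,"rx":0.0,"ry":0.112,"rz":0.0}]
max (18.3, np.float64(0.13100381673829203))
```

>>> move_arm(
  plan=[
    {"x": -18.3,"y": -1.6,"z": -9.1,"rx": 0.0,"ry": 0.131,"rz": 0.0},
    {"x": -16.9,"y": -1.6,"z": -11.3,"rx": 0.0,"ry": 0.131,"rz": 0.0},
    {"x": -15.3,"y": -1.5,"z": -13.5,"rx": -0.001,"ry": 0.131,"rz": 0.0},
    {"x": -13.4,"y": -1.6,"z": -15.4,"rx": 0.0,"ry": 0.131,"rz": 0.0},
    {"x": -11.3,"y": -1.5,"z": -17.0,"rx": 0.0,"ry": 0.131,"rz": 0.0},
    {"x": -8.9,"y": -1.6,"z": -18.3,"rx": 0.0,"ry": 0.131,"rz": 0.0},
    {"x": -11.2,"y": 2.3,"z": -4.3,"rx": 0.0,"ry": 0.112,"rz": 0.0},
    {"x": -10.7,"y": 2.2,"z": -5.5,"rx": 0.0,"ry": 0.112,"rz": 0.0},
    {"x": -9.9,"y": 2.3,"z": -6.7,"rx": 0.0,"ry": 0.112,"rz": 0.0},
    {"x": -9.2,"y": 2.2,"z": -7.7,"rx": 0.0,"ry": 0.113,"rz": 0.0},
  ],
)

```text
time_s: 12.35
ee_pos: [479.4, -106.9, 217.7]
ee_rot: [179.8, -26.0, 80.2]
force: [-0.3, -0.3, -0.7]
gripper_width: 91.5
gripper_force: 0.0
```

>>> move_arm(
  plan=[
    {"x": -8.2,"y": 2.3,"z": -8.8,"rx": 0.0,"ry": 0.112,"rz": 0.0},
    {"x": -7.2,"y": 2.3,"z": -9.6,"rx": 0.0,"ry": 0.112,"rz": 0.0},
    {"x": -6.1,"y": 2.2,"z": -10.3,"rx": 0.0,"ry": 0.112,"rz": 0.0},
  ],
)

```text
time_s: 12.65
ee_pos: [480.2, -141.5, 230.2]
ee_rot: [179.8, -45.2, 80.2]
force: [1.2, 0.1, -0.4]
gripper_width: 91.8
gripper_force: 0.0
```

```bash
cat > n4.py <<'E'
from s import *
for n in ('scene','top'):
    f=cam(n); P,px=cloud(f); w=(abs(P[:,0]-485)<55)&(abs(P[:,1]+78)<55)&(P[:,2]>8)&(P[:,2]<75); T=P[w]
    print(n,len(T), np.percentile(T,[2,50,98],axis=0) if len(T)>5 else '')
    if len(T)>5:
        H=T[T[:,2]>np.percentile(T[:,2],97)-6]; print('ridge',H.mean(0),cv2.minAreaRect(T[:,:2].astype(np.float32)))
    c=px[w].mean(0).astype(int) if len(T)>5 else (240,240)
    im=f['img'][max(c[1]-45,0):c[1]+45,max(c[0]-60,0):c[0]+60,::-1]; cv2.imwrite(f'pics/q_{n}.png',cv2.resize(im,(400,300),interpolation=cv2.INTER_CUBIC))
cv2.imwrite('pics/q.png',np.hstack([cv2.imread('pics/q_scene.png'),cv2.imread('pics/q_top.png')]))
E
python3 n4.py
```

```text
t 12.65 [-41.8  22.2  96.4  37.2  89.4 -41.9] [ 480.2 -141.5  230.2] [179.8 -45.2  80.2] F [ 1.2  0.1 -0.4] w 91.75654477249955 0.0 fk [ 480.2 -141.5  230.2]
scene 782 [[ 451.2 -105.5   13.9]
 [ 468.7  -77.1   46.2]
 [ 503.5  -56.6   56.7]]
ridge [479.4 -83.7  54.1] ((479.40020751953125, -83.3473892211914), (51.19776916503906, 54.84296417236328), 80.26345825195312)
top 630 [[ 453.3 -112.3   16.2]
 [ 479.1  -85.4   54.5]
 [ 508.6  -57.9   60.7]]
ridge [481.6 -85.9  57.4] ((482.25830078125, -84.90298461914062), (53.53103256225586, 57.510623931884766), 80.68123626708984)
```

View pics/q.png

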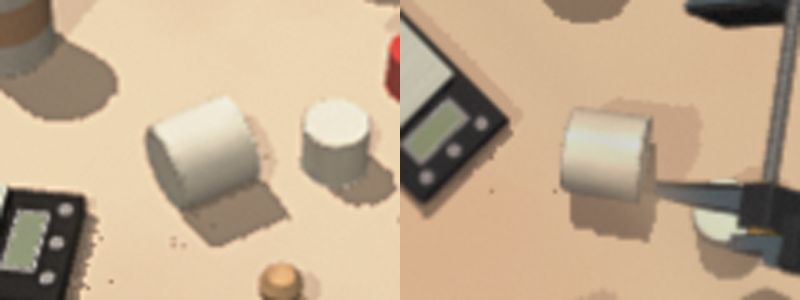

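The cup lies on its side at about (482,-84), with its axis along 80° and its closed end towards the scale. I regrasp it with the hand leaning right.

Run:
```python
from s import *
T=Rt(80.3,45,-1); g=tcp([482,-84.5,31.5],T)
plan([(g-T[:,2]*75+[0,0,15],T,4),(g-T[:,2]*60,T,1),(g-T[:,2]*4,T,4),(g,T,1)])
```

```text
t 12.75 [-41.9  22.4  96.5  37.   89.2 -41.7] [ 479.8 -143.4  227.2] [-179.8  -45.1   79.7] F [-1.3  0.4 -0. ] w 91.42237031702813 0.0 fk [ 479.8 -143.5  227.2]
[{"x":-21.7,"y":-1.9,"z":28.2,"rx":0.001,"ry":-0.001,"rz":-0.002},{"x":-21.6,"y":-1.9,"z":28.2,"rx":0.001,"ry":0.0,"rz":-0.002},{"x":-21.7,"y":-1.9,"z":28.2,"rx":0.001,"ry":-0.001,"rz":-0.002},{"x":-21.6,"y":-2.0,"z":28.2,"rx":0.001,"ry":0.0,"rz":-0.002},{"x":-10.6,"y":0.0,"z":25.6,"rx":0.0,"ry":0.0,"rz":0.0},{"x":0.0,"y":0.0,"z":14.0,"rx":0.0,"ry":0.0,"rz":0.0},{"x":0.0,"y":0.0,"z":14.0,"rx":0.0,"ry":0.0,"rz":0.0},{"x":0.0,"y":0.0,"z":14.0,"rx":0.0,"ry":0.0,"rz":0.0},{"x":0.0,"y":0.0,"z":14.0,"rx":0.0,"ry":0.0,"rz":0.0},{"x":0.0,"y":0.0,"z":4.0,"rx":0.0,"ry":0.0,"rz":0.0}]
max (28.2, np.float64(0.0024494897427831783))
```

>>> move_arm(
  plan=[
    {"x": -21.7,"y": -1.9,"z": 28.2,"rx": 0.001,"ry": -0.001,"rz": -0.002},
    {"x": -21.6,"y": -1.9,"z": 28.2,"rx": 0.001,"ry": 0.0,"rz": -0.002},
    {"x": -21.7,"y": -1.9,"z": 28.2,"rx": 0.001,"ry": -0.001,"rz": -0.002},
    {"x": -21.6,"y": -2.0,"z": 28.2,"rx": 0.001,"ry": 0.0,"rz": -0.002},
    {"x": -10.6,"y": 0.0,"z": 25.6,"rx": 0.0,"ry": 0.0,"rz": 0.0},
    {"x": 0.0,"y": 0.0,"z": 14.0,"rx": 0.0,"ry": 0.0,"rz": 0.0},
    {"x": 0.0,"y": 0.0,"z": 14.0,"rx": 0.0,"ry": 0.0,"rz": 0.0},
    {"x": 0.0,"y": 0.0,"z": 14.0,"rx": 0.0,"ry": 0.0,"rz": 0.0},
    {"x": 0.0,"y": 0.0,"z": 14.0,"rx": 0.0,"ry": 0.0,"rz": 0.0},
    {"x": 0.0,"y": 0.0,"z": 4.0,"rx": 0.0,"ry": 0.0,"rz": 0.0},
  ],
)

```text
time_s: 13.75
ee_pos: [484.6, -67.8, 19.7]
ee_rot: [179.8, -44.9, 80.8]
force: [0.4, -0.0, -0.2]
gripper_width: 91.6
gripper_force: 0.0
```

>>> move_arm(
  plan=[
    {"x": 0,"y": 0,"z": 0,"rx": 0,"ry": 0,"rz": 0},
    {"x": 0,"y": 0,"z": 0,"rx": 0,"ry": 0,"rz": 0},
    {"x": 0,"y": 0,"z": 0,"rx": 0,"ry": 0,"rz": 0},
    {"x": 0,"y": 0,"z": 0,"rx": 0,"ry": 0,"rz": 0},
    {"x": 0,"y": 0,"z": 0,"rx": 0,"ry": 0,"rz": 0},
    {"x": 0,"y": 0,"z": 0,"rx": 0,"ry": 0,"rz": 0},
  ],
  grip=0,
  squeeze=20,
)

```text
time_s: 14.35
ee_pos: [485.2, -69.6, 20.2]
ee_rot: [179.6, -44.9, 80.7]
force: [-0.5, -2.0, 2.1]
gripper_width: 58.1
gripper_force: 20.0
```

Run:
```python
from s import *
p,A=cur(); pin=p-A[:,2]*pinch_z; print('pinch',pin)
T=Rt(80.3,45,-1); M=Rt(80,0,-1); S=Rt(80,-45,-1)
# cup centre (on side) in tool frame
c=np.array([482,-84.5,29.5]); off=A.T@(c-pin); off[1]=0; print('cup centre in tool',off)
cup=lambda B,x: np.array(x)-B@off+B[:,2]*pinch_z   # tcp so that cup centre at x
e=plan([(p+[0,0,70],T,4),(cup(M,[510,-10,140]),M,6),(cup(S,[542,71.5,100]),S,7),(cup(S,[542,71.5,62]),S,3)])
```

```text
t 14.35 [-35.5  35.  113.1  45.   63.9 -58.3] [485.2 -69.6  20.2] [179.6 -44.9  80.7] F [-0.5 -2.   2.1] w 58.10377640468527 19.95431193679547 fk [485.2 -69.6  20.2]
pinch [482.9 -82.7  33.6]
cup centre in tool [-4.2  0.   1.5]
[{"x":12.3,"y":0.1,"z":-12.4,"rx":0.0,"ry":0.001,"rz":0.001},{"x":12.4,"y":0.0,"z":-12.4,"rx":0.0,"ry":0.0,"rz":0.002},{"x":12.4,"y":0.1,"z":-12.4,"rx":0.001,"ry":0.001,"rz":0.001},{"x":12.3,"y":0.0,"z":-12.4,"rx":0.0,"ry":0.0,"rz":0.002},{"x":11.7,"y":2.4,"z":4.1,"rx":0.0,"ry":-0.131,"rz":0.001},{"x":12.2,"y":2.4,"z":2.5,"rx":-0.001,"ry":-0.131,"rz":0.001},{"x":12.4,"y":2.4,"z":0.9,"rx":0.0,"ry":-0.131,"rz":0.0},{"x":12.5,"y":2.4,"z":-0.7,"rx":-0.001,"ry":-0.13,"rz":0.001},{"x":12.2,"y":2.3,"z":-2.3,"rx":0.0,"ry":-0.131,"rz":0.001},{"x":11.8,"y":2.4,"z":-3.9,"rx":-0.001,"ry":-0.131,"rz":0.001}]
[{"x":10.3,"y":2.5,"z":5.4,"rx":0.0,"ry":-0.112,"rz":0.0},{"x":10.9,"y":2.4,"z":4.2,"rx":0.0,"ry":-0.112,"rz":0.0},{"x":11.3,"y":2.5,"z":3.0,"rx":0.0,"ry":-0.113,"rz":0.0},{"x":11.6,"y":2.5,"z":1.7,"rx":0.0,"ry":-0.112,"rz":0.0},{"x":11.6,"y":2.5,"z":0.4,"rx":0.0,"ry":-0.112,"rz":0.0},{"x":11.7,"y":2.4,"z":-0.9,"rx":0.0,"ry":-0.112,"rz":0.0},{"x":11.4,"y":2.5,"z":-2.2,"rx":0.0,"ry":-0.113,"rz":-0.001},{"x":9.0,"y":0.0,"z":9.0,"rx":0.0,"ry":0.0,"rz":0.0},{"x":8.9,"y":0.0,"z":8.9,"rx":0.0,"ry":0.0,"rz":0.0},{"x":9.0,"y":0.0,"z":9.0,"rx":0.0,"ry":0.0,"rz":0.0}]
max (12.5, np.float64(0.13100763336538832))
```

>>> move_arm(
  plan=[
    {"x": 12.3,"y": 0.1,"z": -12.4,"rx": 0.0,"ry": 0.001,"rz": 0.001},
    {"x": 12.4,"y": 0.0,"z": -12.4,"rx": 0.0,"ry": 0.0,"rz": 0.002},
    {"x": 12.4,"y": 0.1,"z": -12.4,"rx": 0.001,"ry": 0.001,"rz": 0.001},
    {"x": 12.3,"y": 0.0,"z": -12.4,"rx": 0.0,"ry": 0.0,"rz": 0.002},
    {"x": 11.7,"y": 2.4,"z": 4.1,"rx": 0.0,"ry": -0.131,"rz": 0.001},
    {"x": 12.2,"y": 2.4,"z": 2.5,"rx": -0.001,"ry": -0.131,"rz": 0.001},
    {"x": 12.4,"y": 2.4,"z": 0.9,"rx": 0.0,"ry": -0.131,"rz": 0.0},
    {"x": 12.5,"y": 2.4,"z": -0.7,"rx": -0.001,"ry": -0.13,"rz": 0.001},
    {"x": 12.2,"y": 2.3,"z": -2.3,"rx": 0.0,"ry": -0.131,"rz": 0.001},
    {"x": 11.8,"y": 2.4,"z": -3.9,"rx": -0.001,"ry": -0.131,"rz": 0.001},
  ],
)

```text
time_s: 15.35
ee_pos: [510.5, -5.2, 123.6]
ee_rot: [179.9, 0.3, 80.0]
force: [0.6, -0.5, -1.6]
gripper_width: 57.6
gripper_force: 19.9
```

>>> move_arm(
  plan=[
    {"x": 10.3,"y": 2.5,"z": 5.4,"rx": 0.0,"ry": -0.112,"rz": 0.0},
    {"x": 10.9,"y": 2.4,"z": 4.2,"rx": 0.0,"ry": -0.112,"rz": 0.0},
    {"x": 11.3,"y": 2.5,"z": 3.0,"rx": 0.0,"ry": -0.113,"rz": 0.0},
    {"x": 11.6,"y": 2.5,"z": 1.7,"rx": 0.0,"ry": -0.112,"rz": 0.0},
    {"x": 11.6,"y": 2.5,"z": 0.4,"rx": 0.0,"ry": -0.112,"rz": 0.0},
    {"x": 11.7,"y": 2.4,"z": -0.9,"rx": 0.0,"ry": -0.112,"rz": 0.0},
    {"x": 11.4,"y": 2.5,"z": -2.2,"rx": 0.0,"ry": -0.113,"rz": -0.001},
    {"x": 9.0,"y": 0.0,"z": 9.0,"rx": 0.0,"ry": 0.0,"rz": 0.0},
    {"x": 8.9,"y": 0.0,"z": 8.9,"rx": 0.0,"ry": 0.0,"rz": 0.0},
    {"x": 9.0,"y": 0.0,"z": 9.0,"rx": 0.0,"ry": 0.0,"rz": 0.0},
  ],
)

```text
time_s: 16.35
ee_pos: [539.6, 61.8, 46.0]
ee_rot: [-179.9, 45.0, 80.1]
force: [-0.6, 0.4, -1.0]
gripper_width: 57.6
gripper_force: 20.0
```

```bash
cat > n5.py <<'E'
from s import *
p,A=cur(); pin=p-A[:,2]*pinch_z; off=np.array([-4.2,0,1.5]); print('cup centre est',pin+A@off)
for n in ('top','scene'):
    f=cam(n); P,px=cloud(f); w=(abs(P[:,0]-542)<36)&(abs(P[:,1]-71.5)<36)&(P[:,2]>45)&(P[:,2]<100); T=P[w]
    print(n,len(T)); 
    for m in masks_of(n,'cup'):
        C,_=cloud(f,m['pixels']); C=C[(abs(C[:,0]-542)<60)&(abs(C[:,1]-71)<60)]
        if len(C)>20:
            H=C[C[:,2]>np.percentile(C[:,2],97)-5]; print('cup mask',round(m['p'],2),m['box'],np.percentile(C,[3,97],axis=0),'rim',cv2.minEnclosingCircle(H[:,:2].astype(np.float32)))
    im=f['img']; c=f['K']; 
    q=cv2.projectPoints(np.array([[542,71.5,60.]]),f['R'],f['t'],f['K'],f['d'])[0].ravel().astype(int)
    im=im[max(q[1]-60,0):q[1]+60,max(q[0]-80,0):q[0]+80,::-1]; cv2.imwrite(f'pics/r_{n}.png',cv2.resize(im,(400,300),interpolation=cv2.INTER_CUBIC))
cv2.imwrite('pics/r.png',np.hstack([cv2.imread('pics/r_scene.png'),cv2.imread('pics/r_top.png')]))
E
python3 n5.py
```

```text
t 16.35 [ 25.9  39.4  95.8 -35.8  77.9  54.3] [539.6  61.8  46. ] [-179.9   45.    80.1] F [-0.6  0.4 -1. ] w 57.55805822222797 19.970031260752975 fk [539.6  61.8  46. ]
cup centre est [541.2  70.9  61.2]
top 867
cup mask 0.83 [151.4, 200.4, 29.4, 31.4] [[514.   42.9  45.8]
 [568.9  98.4  87.9]] rim ((541.62060546875, 70.6922378540039), 30.431570053100586)
scene 0
```

View pics/r.png

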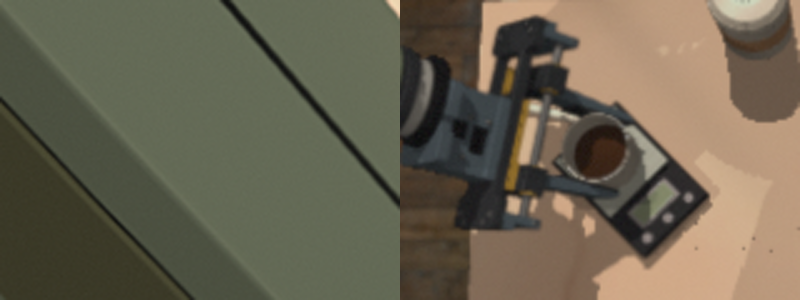

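The top view shows the cup mouth up over the pan, with its rim at about crop pixel (600,148). The arm hides the scene view. I lower the cup onto the pan.

>>> move_arm(
  plan=[
    {"x": 2.5,"y": 0.5,"z": 1.7,"rx": 0,"ry": 0,"rz": 0},
    {"x": 2.1,"y": 0,"z": 2.1,"rx": 0,"ry": 0,"rz": 0},
    {"x": 1.5,"y": 0,"z": 1.5,"rx": 0,"ry": 0,"rz": 0},
    {"x": 0.7,"y": 0,"z": 0.7,"rx": 0,"ry": 0,"rz": 0},
    {"x": 0,"y": 0,"z": 0,"rx": 0,"ry": 0,"rz": 0},
  ],
)

```text
time_s: 17.05
ee_pos: [540.6, 63.3, 37.4]
ee_rot: [-179.9, 45.0, 80.1]
force: [0.2, 0.7, -1.0]
gripper_width: 57.7
gripper_force: 20.0
```

>>> move_arm(
  plan=[
    {"x": 0.5,"y": 0,"z": 0.5,"rx": 0,"ry": 0,"rz": 0},
    {"x": 0.5,"y": 0,"z": 0.5,"rx": 0,"ry": 0,"rz": 0},
    {"x": 0,"y": 0,"z": 0,"rx": 0,"ry": 0,"rz": 0},
  ],
)

```text
time_s: 17.35
ee_pos: [540.7, 63.3, 36.2]
ee_rot: [-179.9, 45.0, 80.1]
force: [0.2, 0.6, 0.3]
gripper_width: 57.4
gripper_force: 20.5
```

>>> move_arm(
  plan=[
    {"x": 0.5,"y": 0,"z": 0.5,"rx": 0,"ry": 0,"rz": 0},
    {"x": 0.4,"y": 0,"z": 0.4,"rx": 0,"ry": 0,"rz": 0},
    {"x": 0,"y": 0,"z": 0,"rx": 0,"ry": 0,"rz": 0},
  ],
)

```text
time_s: 17.65
ee_pos: [540.7, 63.2, 35.8]
ee_rot: [-180.0, 45.1, 80.1]
force: [0.1, 0.9, 4.5]
gripper_width: 58.0
gripper_force: 22.5
```

>>> move_arm(
  plan=[
    {"x": 0,"y": 0,"z": 0,"rx": 0,"ry": 0,"rz": 0},
    {"x": 0,"y": 0,"z": 0,"rx": 0,"ry": 0,"rz": 0},
    {"x": 0,"y": 0,"z": 0,"rx": 0,"ry": 0,"rz": 0},
    {"x": 0,"y": 0,"z": 0,"rx": 0,"ry": 0,"rz": 0},
    {"x": 0,"y": 0,"z": -6,"rx": 0,"ry": 0,"rz": 0},
    {"x": 0,"y": 0,"z": -20,"rx": 0,"ry": 0,"rz": 0},
    {"x": 0,"y": 0,"z": -35,"rx": 0,"ry": 0,"rz": 0},
    {"x": 0,"y": 0,"z": -40,"rx": 0,"ry": 0,"rz": 0},
    {"x": -20,"y": 0,"z": -25,"rx": 0,"ry": 0,"rz": 0},
    {"x": -25,"y": 0,"z": -20,"rx": 0,"ry": 0,"rz": 0},
  ],
  grip=1,
)

```text
time_s: 18.65
ee_pos: [553.8, 135.5, 170.2]
ee_rot: [-179.9, 44.9, 80.3]
force: [0.4, -0.1, -0.1]
gripper_width: 91.1
gripper_force: 0.0
```

```bash
sed -i "/^cv2.imwrite('pics\/r.png/d" n5.py; python3 n5.py
cat > scan2.py <<'E'
from scan import *
# tray pour: gripper az = direction fingers point = tray -x direction (horizontal), tray yaw psi -> az=psi+180
# tool pitch tau = tray pitch - pre ; grasp at tray x=g
E
python3 - <<'E'
from scan import *
print('grasp')
for tau in (0,-20,-30):
  for s in (1,-1):
    print(tau,s,*sols([513,-369,20],46.4+180,tau,s))
print('pour: spout yaw psi')
for psi in range(-180,180,30):
  for tau in (65,45):
    for s in (1,-1):
        # pinch above: spout at cup centre; approx pinch offset
        d=np.array([np.cos(np.radians(psi)),np.sin(np.radians(psi)),0])
        P=np.array([542,71.5,85])-d*86*np.cos(np.radians(65))+np.array([0,0,86*np.sin(np.radians(65))])
        o=sols(P,psi+180,tau,s)
        if o: print(psi,tau,s,*o)
E
```

```text
t 18.65 [ 30.9  35.3  82.4 -32.5  94.6  47.6] [553.8 135.5 170.2] [-179.9   44.9   80.3] F [ 0.4 -0.1 -0.1] w 91.09303325226583 0.0 fk [553.8 135.5 170.2]
cup centre est [555.3 144.6 185.4]
top 641
cup mask 0.7 [153.9, 197.6, 27.9, 28.6] [[514.5  43.8  24.5]
 [571.7  98.9  77.4]] rim ((542.8075561523438, 70.9747085571289), 30.71721649169922)
scene 0
grasp
0 1 [-37.  34.  97.   0.  49.   7.]
0 -1
-20 1 [-47.  35.  98.  26.  51. -21.]
-20 -1
-30 1 [-51.  37.  99.  37.  55. -32.]
-30 -1
pour: spout yaw psi
-150 45 -1 [ -5.  12. 127.  86.  24. -22.]
-120 65 1 [-21.  26. 125.  85.  64. 123.]
-120 65 -1 [-21.  26. 125.  85.  64. -57.]
-120 45 -1 [-13.  18. 118.  63.  49. -28.]
-90 65 1 [-19.  33. 107.  60.  82. 127.]
-90 65 -1 [-19.  33. 107.  60.  82. -53.]
-90 45 1 [-13.  25. 105.  47.  71. 142.]
-90 45 -1 [-13.  25. 105.  47.  71. -38.]
-60 65 1 [-13.  41.  90.  42. 101. 124.]
-60 65 -1 [-13.  41.  90.  42. 101. -56.]
-60 45 1 [ -9.  32.  93.  33.  88. 130.]
-60 45 -1 [ -9.  32.  93.  33.  88. -50.]
-30 65 1 [ -5.  46.  77.  25. 117. 113.]
-30 65 -1 [ -5.  46.  77.  25. 117. -67.]
-30 4
[... 228 characters left out ...]
. -86.]
30 65 1 [ 14.  48.  73. -17. 122.  74.]
30 65 -1 [  14.   48.   73.  -17.  122. -106.]
30 45 1 [ 12.  38.  80. -13. 105.  74.]
30 45 -1 [  12.   38.   80.  -13.  105. -106.]
60 65 1 [ 22.  44.  83. -36. 109.  59.]
60 65 -1 [  22.   44.   83.  -36.  109. -121.]
60 45 1 [ 19.  35.  87. -28.  95.  56.]
60 45 -1 [  19.   35.   87.  -28.   95. -124.]
90 65 1 [ 30.  37.  99. -52.  91.  53.]
90 65 -1 [  30.   37.   99.  -52.   91. -127.]
90 45 1 [ 24.  29.  99. -41.  79.  42.]
90 45 -1 [  24.   29.   99.  -41.   79. -138.]
120 65 1 [ 33.  30. 116. -73.  71.  53.]
120 65 -1 [  33.   30.  116.  -73.   71. -127.]
120 45 1 [ 26.  22. 111. -56.  59.  32.]
150 45 1 [ 22.  15. 123. -75.  35.  23.]
```

```bash
cat > n6.py <<'E'
from s import *
W=Rt(226.4,0,1); g=tcp([520.1,-362.2,22.8],W)
p,A=cur()
plan([(np.array([545,60,250]),W,8),(g+[0,0,130],W,12)])
E
python3 n6.py
```

```text
t 18.85 [ 30.8  35.2  82.5 -32.4  94.5  47.7] [553.4 134.1 169.8] [-180.    44.9   80.1] F [-0.  -0.9 -0.4] w 90.75307641133966 0.0 fk [553.4 134.1 169.9]
[{"x":-13.7,"y":0.6,"z":-0.5,"rx":0.029,"ry":0.095,"rz":0.07},{"x":-13.4,"y":1.4,"z":-1.9,"rx":0.029,"ry":0.095,"rz":0.069},{"x":-13.1,"y":2.4,"z":-3.2,"rx":0.028,"ry":0.095,"rz":0.07},{"x":-12.6,"y":3.1,"z":-4.4,"rx":0.029,"ry":0.095,"rz":0.07},{"x":-11.8,"y":3.8,"z":-5.8,"rx":0.029,"ry":0.095,"rz":0.069},{"x":-11.0,"y":4.4,"z":-6.9,"rx":0.029,"ry":0.095,"rz":0.07},{"x":-9.9,"y":5.0,"z":-8.1,"rx":0.028,"ry":0.095,"rz":0.069},{"x":-8.7,"y":5.3,"z":-9.0,"rx":0.029,"ry":0.095,"rz":0.07},{"x":-26.9,"y":22.8,"z":9.7,"rx":0.0,"ry":0.0,"rz":0.0},{"x":-26.9,"y":22.7,"z":9.6,"rx":0.0,"ry":0.0,"rz":0.0}]
[{"x":-26.9,"y":22.8,"z":9.7,"rx":0.0,"ry":0.0,"rz":0.0},{"x":-26.9,"y":22.7,"z":9.7,"rx":0.0,"ry":0.0,"rz":0.0},{"x":-26.9,"y":22.8,"z":9.7,"rx":0.0,"ry":0.0,"rz":0.0},{"x":-27.0,"y":22.7,"z":9.6,"rx":0.0,"ry":0.0,"rz":0.0},{"x":-26.9,"y":22.8,"z":9.7,"rx":0.0,"ry":0.0,"rz":0.0},{"x":-26.9,"y":22.7,"z":9.7,"rx":0.0,"ry":0.0,"rz":0.0},{"x":-26.9,"y":22.8,"z":9.6,"rx":0.0,"ry":0.0,"rz":0.0},{"x":-26.9,"y":22.8,"z":9.7,"rx":0.0,"ry":0.0,"rz":0.0},{"x":-26.9,"y":22.7,"z":9.7,"rx":0.0,"ry":0.0,"rz":0.0},{"x":-26.9,"y":22.8,"z":9.7,"rx":0.0,"ry":0.0,"rz":0.0}]
max (27.0, np.float64(0.12151543111885009))
```

>>> move_arm(
  plan=[
    {"x": -13.7,"y": 0.6,"z": -0.5,"rx": 0.029,"ry": 0.095,"rz": 0.07},
    {"x": -13.4,"y": 1.4,"z": -1.9,"rx": 0.029,"ry": 0.095,"rz": 0.069},
    {"x": -13.1,"y": 2.4,"z": -3.2,"rx": 0.028,"ry": 0.095,"rz": 0.07},
    {"x": -12.6,"y": 3.1,"z": -4.4,"rx": 0.029,"ry": 0.095,"rz": 0.07},
    {"x": -11.8,"y": 3.8,"z": -5.8,"rx": 0.029,"ry": 0.095,"rz": 0.069},
    {"x": -11.0,"y": 4.4,"z": -6.9,"rx": 0.029,"ry": 0.095,"rz": 0.07},
    {"x": -9.9,"y": 5.0,"z": -8.1,"rx": 0.028,"ry": 0.095,"rz": 0.069},
    {"x": -8.7,"y": 5.3,"z": -9.0,"rx": 0.029,"ry": 0.095,"rz": 0.07},
    {"x": -26.9,"y": 22.8,"z": 9.7,"rx": 0.0,"ry": 0.0,"rz": 0.0},
    {"x": -26.9,"y": 22.7,"z": 9.6,"rx": 0.0,"ry": 0.0,"rz": 0.0},
  ],
)

```text
time_s: 19.85
ee_pos: [540.0, -12.1, 230.0]
ee_rot: [-180.0, 0.1, 46.4]
force: [-0.1, 0.0, -0.6]
gripper_width: 91.3
gripper_force: 0.0
```

>>> move_arm(
  plan=[
    {"x": -26.9,"y": 22.8,"z": 9.7,"rx": 0.0,"ry": 0.0,"rz": 0.0},
    {"x": -26.9,"y": 22.7,"z": 9.7,"rx": 0.0,"ry": 0.0,"rz": 0.0},
    {"x": -26.9,"y": 22.8,"z": 9.7,"rx": 0.0,"ry": 0.0,"rz": 0.0},
    {"x": -27.0,"y": 22.7,"z": 9.6,"rx": 0.0,"ry": 0.0,"rz": 0.0},
    {"x": -26.9,"y": 22.8,"z": 9.7,"rx": 0.0,"ry": 0.0,"rz": 0.0},
    {"x": -26.9,"y": 22.7,"z": 9.7,"rx": 0.0,"ry": 0.0,"rz": 0.0},
    {"x": -26.9,"y": 22.8,"z": 9.6,"rx": 0.0,"ry": 0.0,"rz": 0.0},
    {"x": -26.9,"y": 22.8,"z": 9.7,"rx": 0.0,"ry": 0.0,"rz": 0.0},
    {"x": -26.9,"y": 22.7,"z": 9.7,"rx": 0.0,"ry": 0.0,"rz": 0.0},
    {"x": -26.9,"y": 22.8,"z": 9.7,"rx": 0.0,"ry": 0.0,"rz": 0.0},
  ],
)

```text
time_s: 20.85
ee_pos: [518.7, -363.7, 132.5]
ee_rot: [-179.8, 0.1, 46.3]
force: [0.9, 0.2, -0.2]
gripper_width: 91.5
gripper_force: 0.0
```

Run:
```python
from s import *
W=Rt(226.4,0,1); g=tcp([520.1,-362.2,22.8],W)
plan([(g+[0,0,12],W,8),(g,W,2)])
# cup & pan check from the scene view, now unobstructed
f=cam('scene')
for m in masks_of('scene','cup'):
    C,_=cloud(f,m['pixels']); C=C[(abs(C[:,0]-542)<60)&(abs(C[:,1]-71)<60)]
    if len(C)>20:
        H=C[C[:,2]>np.percentile(C[:,2],97)-4]; print('cup',m['box'],np.percentile(C,[3,97],axis=0),'rim',cv2.minEnclosingCircle(H[:,:2].astype(np.float32)))
im=f['img'][215:315,120:270,::-1]; cv2.imwrite('pics/u.png',cv2.resize(im,None,fx=4,fy=4,interpolation=cv2.INTER_CUBIC))
```

```text
t 20.85 [-36.   26.9  88.3  -0.1  65.    7.7] [ 518.7 -363.7  132.5] [-179.8    0.1   46.3] F [ 0.9  0.2 -0.2] w 91.46289999369547 0.0 fk [ 518.7 -363.7  132.5]
[{"x":0.3,"y":0.0,"z":14.6,"rx":0.0,"ry":0.0,"rz":0.0},{"x":0.3,"y":0.1,"z":14.5,"rx":-0.001,"ry":0.001,"rz":0.0},{"x":0.3,"y":0.0,"z":14.6,"rx":0.0,"ry":0.0,"rz":0.0},{"x":0.3,"y":0.0,"z":14.5,"rx":0.0,"ry":0.0,"rz":0.0},{"x":0.2,"y":0.0,"z":14.6,"rx":-0.001,"ry":0.001,"rz":-0.001},{"x":0.3,"y":0.0,"z":14.6,"rx":0.0,"ry":0.0,"rz":0.0},{"x":0.3,"y":0.0,"z":14.5,"rx":0.0,"ry":0.0,"rz":0.0},{"x":0.2,"y":0.1,"z":14.6,"rx":-0.001,"ry":0.001,"rz":0.0},{"x":0.0,"y":0.0,"z":6.0,"rx":0.0,"ry":0.0,"rz":0.0},{"x":0.0,"y":0.0,"z":6.0,"rx":0.0,"ry":0.0,"rz":0.0}]
max (14.6, np.float64(0.0017320508075688774))
cup [156.9, 260.1, 33.0, 41.9] [[513.6  44.1  29.2]
 [569.9  99.1  74.5]] rim ((542.9112548828125, 71.01922607421875), 31.389110565185547)
```

View pics/u.png

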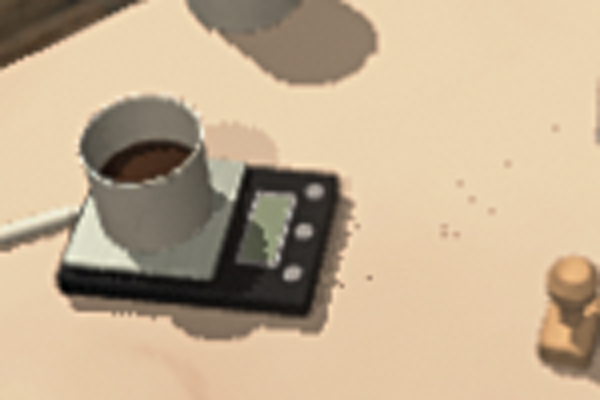

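The cup stands upright near the middle of the pan, around crop pixel (145,170). Both views put it at (542.9, 71.0). Next I take the tray.

>>> move_arm(
  plan=[
    {"x": 0.3,"y": 0.0,"z": 14.6,"rx": 0.0,"ry": 0.0,"rz": 0.0},
    {"x": 0.3,"y": 0.1,"z": 14.5,"rx": -0.001,"ry": 0.001,"rz": 0.0},
    {"x": 0.3,"y": 0.0,"z": 14.6,"rx": 0.0,"ry": 0.0,"rz": 0.0},
    {"x": 0.3,"y": 0.0,"z": 14.5,"rx": 0.0,"ry": 0.0,"rz": 0.0},
    {"x": 0.2,"y": 0.0,"z": 14.6,"rx": -0.001,"ry": 0.001,"rz": -0.001},
    {"x": 0.3,"y": 0.0,"z": 14.6,"rx": 0.0,"ry": 0.0,"rz": 0.0},
    {"x": 0.3,"y": 0.0,"z": 14.5,"rx": 0.0,"ry": 0.0,"rz": 0.0},
    {"x": 0.2,"y": 0.1,"z": 14.6,"rx": -0.001,"ry": 0.001,"rz": 0.0},
    {"x": 0.0,"y": 0.0,"z": 6.0,"rx": 0.0,"ry": 0.0,"rz": 0.0},
    {"x": 0.0,"y": 0.0,"z": 6.0,"rx": 0.0,"ry": 0.0,"rz": 0.0},
  ],
)

```text
time_s: 21.95
ee_pos: [521.1, -361.1, 5.6]
ee_rot: [179.9, -0.0, 46.4]
force: [0.2, 0.3, 1.0]
gripper_width: 91.5
gripper_force: 0.0
```

>>> move_arm(
  plan=[
    {"x": 0,"y": 0,"z": 0,"rx": 0,"ry": 0,"rz": 0},
    {"x": 0,"y": 0,"z": 0,"rx": 0,"ry": 0,"rz": 0},
    {"x": 0,"y": 0,"z": 0,"rx": 0,"ry": 0,"rz": 0},
    {"x": 0,"y": 0,"z": 0,"rx": 0,"ry": 0,"rz": 0},
    {"x": 0,"y": 0,"z": 0,"rx": 0,"ry": 0,"rz": 0},
    {"x": 0,"y": 0,"z": 0,"rx": 0,"ry": 0,"rz": 0},
    {"x": 0,"y": 0,"z": 0,"rx": 0,"ry": 0,"rz": 0},
  ],
  grip=0,
  squeeze=30,
)

```text
time_s: 22.65
ee_pos: [521.7, -361.8, 7.0]
ee_rot: [179.7, -0.0, 46.4]
force: [0.3, -0.5, 1.7]
gripper_width: 55.8
gripper_force: 30.0
```

```bash
cat > n7.py <<'E'
from s import *
p,A=cur(); W=Rt(226.4,0,1)
d=np.array([np.cos(np.radians(46.4)),np.sin(np.radians(46.4)),0])
tr=np.array([527,-355.3,0]); o=A.T@(tr+66*d+[0,0,4]-p); print('lip in tool',o); np.save('lip.npy',o)
lipat=lambda B,x:np.array(x)-B@o
# carry level: lip to start point, 70 above final
c=np.array([542.9,71.0,0]); L=c-8*d+[0,0,84]
e=plan([(p+[0,0,130],W,7),(lipat(W,L+[0,0,60]),W,13)])
E
python3 n7.py
```

```text
t 22.65 [-35.8  34.   96.2  -0.   49.5   7.8] [ 521.7 -361.8    7. ] [179.7  -0.   46.4] F [ 0.3 -0.5  1.7] w 55.768742174563066 29.973439872264862 fk [ 521.7 -361.8    7. ]
lip in tool [74.4 -0.6  3. ]
[{"x":0.0,"y":0.1,"z":-18.6,"rx":0.001,"ry":0.0,"rz":0.0},{"x":0.0,"y":0.1,"z":-18.5,"rx":0.0,"ry":0.0,"rz":0.0},{"x":0.0,"y":0.0,"z":-18.6,"rx":0.001,"ry":0.0,"rz":0.0},{"x":0.0,"y":0.1,"z":-18.6,"rx":0.001,"ry":0.0,"rz":0.0},{"x":0.1,"y":0.0,"z":-18.6,"rx":0.0,"ry":0.0,"rz":0.0},{"x":0.0,"y":0.0,"z":-18.5,"rx":0.001,"ry":-0.001,"rz":0.001},{"x":0.0,"y":0.0,"z":-18.6,"rx":0.001,"ry":0.0,"rz":0.0},{"x":18.9,"y":-21.7,"z":-0.8,"rx":0.0,"ry":0.0,"rz":0.0},{"x":18.9,"y":-21.8,"z":-0.7,"rx":0.0,"ry":0.0,"rz":0.0},{"x":18.9,"y":-21.7,"z":-0.8,"rx":0.0,"ry":0.0,"rz":0.0}]
[{"x":18.8,"y":-21.7,"z":-0.8,"rx":0.0,"ry":0.0,"rz":0.0},{"x":18.9,"y":-21.8,"z":-0.8,"rx":0.0,"ry":0.0,"rz":0.0},{"x":18.9,"y":-21.7,"z":-0.7,"rx":0.0,"ry":0.0,"rz":0.0},{"x":18.9,"y":-21.7,"z":-0.8,"rx":0.0,"ry":0.0,"rz":0.0},{"x":18.9,"y":-21.8,"z":-0.8,"rx":0.0,"ry":0.0,"rz":0.0},{"x":18.9,"y":-21.7,"z":-0.7,"rx":0.0,"ry":0.0,"rz":0.0},{"x":18.9,"y":-21.8,"z":-0.8,"rx":0.0,"ry":0.0,"rz":0.0},{"x":18.9,"y":-21.7,"z":-0.8,"rx":0.0,"ry":0.0,"rz":0.0},{"x":18.8,"y":-21.7,"z":-0.8,"rx":0.0,"ry":0.0,"rz":0.0},{"x":18.9,"y":-21.8,"z":-0.7,"rx":0.0,"ry":0.0,"rz":0.0}]
max (21.8, np.float64(0.0017320508075688774))
```

>>> move_arm(
  plan=[
    {"x": 0.0,"y": 0.1,"z": -18.6,"rx": 0.001,"ry": 0.0,"rz": 0.0},
    {"x": 0.0,"y": 0.1,"z": -18.5,"rx": 0.0,"ry": 0.0,"rz": 0.0},
    {"x": 0.0,"y": 0.0,"z": -18.6,"rx": 0.001,"ry": 0.0,"rz": 0.0},
    {"x": 0.0,"y": 0.1,"z": -18.6,"rx": 0.001,"ry": 0.0,"rz": 0.0},
    {"x": 0.1,"y": 0.0,"z": -18.6,"rx": 0.0,"ry": 0.0,"rz": 0.0},
    {"x": 0.0,"y": 0.0,"z": -18.5,"rx": 0.001,"ry": -0.001,"rz": 0.001},
    {"x": 0.0,"y": 0.0,"z": -18.6,"rx": 0.001,"ry": 0.0,"rz": 0.0},
    {"x": 18.9,"y": -21.7,"z": -0.8,"rx": 0.0,"ry": 0.0,"rz": 0.0},
    {"x": 18.9,"y": -21.8,"z": -0.7,"rx": 0.0,"ry": 0.0,"rz": 0.0},
    {"x": 18.9,"y": -21.7,"z": -0.8,"rx": 0.0,"ry": 0.0,"rz": 0.0},
  ],
)

```text
time_s: 23.65
ee_pos: [512.4, -274.4, 138.1]
ee_rot: [-179.8, 0.1, 46.3]
force: [0.1, -0.5, -2.3]
gripper_width: 55.8
gripper_force: 30.0
```

>>> move_arm(
  plan=[
    {"x": 18.8,"y": -21.7,"z": -0.8,"rx": 0.0,"ry": 0.0,"rz": 0.0},
    {"x": 18.9,"y": -21.8,"z": -0.8,"rx": 0.0,"ry": 0.0,"rz": 0.0},
    {"x": 18.9,"y": -21.7,"z": -0.7,"rx": 0.0,"ry": 0.0,"rz": 0.0},
    {"x": 18.9,"y": -21.7,"z": -0.8,"rx": 0.0,"ry": 0.0,"rz": 0.0},
    {"x": 18.9,"y": -21.8,"z": -0.8,"rx": 0.0,"ry": 0.0,"rz": 0.0},
    {"x": 18.9,"y": -21.7,"z": -0.7,"rx": 0.0,"ry": 0.0,"rz": 0.0},
    {"x": 18.9,"y": -21.8,"z": -0.8,"rx": 0.0,"ry": 0.0,"rz": 0.0},
    {"x": 15.0,"y": -17.3,"z": -0.7,"rx": 0.0,"ry": 0.0,"rz": 0.0},
    {"x": 12.0,"y": -13.8,"z": -0.5,"rx": 0.0,"ry": 0.0,"rz": 0.0},
    {"x": 10.7,"y": -12.4,"z": -0.4,"rx": 0.0,"ry": 0.0,"rz": 0.0},
  ],
)

```text
time_s: 24.65
ee_pos: [487.9, -16.4, 145.5]
ee_rot: [-179.8, 0.1, 46.4]
force: [0.3, 0.2, -2.9]
gripper_width: 55.6
gripper_force: 30.0
```

```bash
cat > n8.py <<'E'
from s import *
p,A=cur(); o=np.load('lip.npy'); print('lip now',p+A@o)
# check the lip with the cameras
for n in ('scene','top'):
    f=cam(n); l=landmark_of(n,'spout'); z=(p+A@o)[2]
    for x in l[:2]: print(n,'spout',round(x['p'],2),onz(f,x['point'],z))
    for m in masks_of(n,'tray')[:1]:
        C,_=cloud(f,m['pixels']); C=C[C[:,2]>110]; print(len(C), np.percentile(C[:,2],[5,50,95]) if len(C) else '', cv2.minAreaRect(C[:,:2].astype(np.float32)) if len(C)>10 else '')
d=np.array([np.cos(np.radians(46.4)),np.sin(np.radians(46.4)),0])
c=np.array([542.9,71.0,0]); L=c-8*d+[0,0,84]
W=Rt(226.4,0,1); segs=[(L+[0,0,0]-W@o,W,6)]
# pour: rotate about lip, keep lip at L
for i,t in enumerate(np.r_[np.linspace(5,70,14)]):
    B=Rt(226.4,t,1); segs.append((L-B@o,B,1))
e=plan(segs); print(e[0],ik(e[0],e[1],[18,45,80,-30,115,65]))
E
python3 n8.py
```

```text
t 24.65 [ -3.3  14.  106.6   0.   59.7  40.3] [487.9 -16.4 145.5] [-179.8    0.1   46.4] F [ 0.3  0.2 -2.9] w 55.57653016386126 29.965447783470154 fk [487.9 -16.4 145.5]
lip now [538.7  37.9 142.3]
scene spout 0.64 [[535.4  41.8 142.3]]
882 [139.6 151.3 162.7] ((491.98828125, -8.654708862304688), (132.29315185546875, 59.52287292480469), 47.479488372802734)
top spout 0.68 [[477.9 -29.4 142.3]]
top spout 0.44 [[494.3 -10.2 142.3]]
468 [141.5 145.  166.2] ((460.3157653808594, -50.041725158691406), (70.58281707763672, 65.39488220214844), 66.73849487304688)
[{"x":3.3,"y":-3.6,"z":9.8,"rx":0.0,"ry":0.0,"rz":0.0},{"x":3.2,"y":-3.6,"z":9.8,"rx":-0.001,"ry":0.0,"rz":0.0},{"x":3.3,"y":-3.6,"z":9.8,"rx":0.0,"ry":0.001,"rz":0.0},{"x":3.3,"y":-3.6,"z":9.8,"rx":0.0,"ry":0.0,"rz":-0.001},{"x":3.2,"y":-3.6,"z":9.8,"rx":0.0,"ry":0.0,"rz":0.0},{"x":3.3,"y":-3.6,"z":9.8,"rx":-0.001,"ry":0.0,"rz":0.0},{"x":0.5,"y":0.0,"z":-6.5,"rx":0.0,"ry":-0.087,"rz":0.0},{"x":0.6,"y":0.0,"z":-6.5,"rx":0.0,"ry":-0.087,"rz":0.0},{"x":0.5,"y":0.0,"z":-6.5,"rx":0.0,"ry":-0.088,"rz":0.0},{"x":0.6,"y":0.0,"z":-6.4,"rx":0.0,"ry":-0.087,"rz":0.0}]
[{"x":0.5,"y":0.0,"z":-6.5,"rx":0.0,"ry":-0.087,"rz":0.0},{"x":0.6,"y":0.0,"z":-6.5,"rx":0.0,"ry":-0.087,"rz":0.0},{"x":0.5,"y":0.0,"z":-6.5,"rx":0.0,"ry":-0.088,"rz":0.0},{"x":0.6,"y":0.0,"z":-6.4,"rx":0.0,"ry":-0.087,"rz":0.0},{"x":0.5,"y":0.0,"z":-6.5,"rx":0.0,"ry":-0.087,"rz":0.0},{"x":0.6,"y":0.0,"z":-6.5,"rx":0.0,"ry":-0.087,"rz":0.0},{"x":0.5,"y":0.0,"z":-6.4,"rx":0.0,"ry":-0.088,"rz":0.0},{"x":0.6,"y":0.0,"z":-6.5,"rx":0.0,"ry":-0.087,"rz":0.0},{"x":0.5,"y":0.0,"z":-6.5,"rx":0.0,"ry":-0.087,"rz":0.0},{"x":0.6,"y":0.0,"z":-6.5,"rx":0.0,"ry":-0.088,"rz":0.0}]
max (9.8, np.float64(0.088))
[522.3  48.5 154.9] (array([ 19.7,  50.2,  73. , -29.5, 121. ,  64. ]), np.float64(4.5535575088339114e-20))
```

>>> move_arm(
  plan=[
    {"x": 3.3,"y": -3.6,"z": 9.8,"rx": 0.0,"ry": 0.0,"rz": 0.0},
    {"x": 3.2,"y": -3.6,"z": 9.8,"rx": -0.001,"ry": 0.0,"rz": 0.0},
    {"x": 3.3,"y": -3.6,"z": 9.8,"rx": 0.0,"ry": 0.001,"rz": 0.0},
    {"x": 3.3,"y": -3.6,"z": 9.8,"rx": 0.0,"ry": 0.0,"rz": -0.001},
    {"x": 3.2,"y": -3.6,"z": 9.8,"rx": 0.0,"ry": 0.0,"rz": 0.0},
    {"x": 3.3,"y": -3.6,"z": 9.8,"rx": -0.001,"ry": 0.0,"rz": 0.0},
    {"x": 0.5,"y": 0.0,"z": -6.5,"rx": 0.0,"ry": -0.087,"rz": 0.0},
    {"x": 0.6,"y": 0.0,"z": -6.5,"rx": 0.0,"ry": -0.087,"rz": 0.0},
    {"x": 0.5,"y": 0.0,"z": -6.5,"rx": 0.0,"ry": -0.088,"rz": 0.0},
    {"x": 0.6,"y": 0.0,"z": -6.4,"rx": 0.0,"ry": -0.087,"rz": 0.0},
  ],
)

```text
time_s: 25.95
ee_pos: [491.0, 16.1, 112.5]
ee_rot: [179.9, 20.1, 46.4]
force: [0.1, 0.2, -1.7]
gripper_width: 55.8
gripper_force: 30.0
```

```bash
cat > n9.py <<'E'
from s import *
p,A=cur(); o=np.load('lip.npy'); print('lip now',p+A@o)
d=np.array([np.cos(np.radians(46.4)),np.sin(np.radians(46.4)),0])
c=np.array([542.9,71.0,0]); L=c-8*d+[0,0,83.5]
segs=[]
for t in np.linspace(25,70,10):
    B=Rt(226.4,t,1); segs.append((L-B@o,B,1))
plan(segs)
E
python3 n9.py
```

```text
t 25.95 [  8.8  24.5  99.1 -12.7  73.   57.9] [491.   16.1 112.5] [179.9  20.1  46.4] F [ 0.1  0.2 -1.7] w 55.79568776859032 29.965603351593018 fk [491.   16.2 112.6]
lip now [538.   66.4  84.1]
[{"x":-0.5,"y":0.4,"z":-5.3,"rx":0.002,"ry":-0.086,"rz":0.0},{"x":0.5,"y":0.0,"z":-6.5,"rx":0.0,"ry":-0.087,"rz":0.0},{"x":0.6,"y":0.0,"z":-6.5,"rx":0.0,"ry":-0.087,"rz":0.0},{"x":0.5,"y":0.0,"z":-6.4,"rx":0.0,"ry":-0.087,"rz":0.0},{"x":0.6,"y":0.0,"z":-6.5,"rx":0.0,"ry":-0.088,"rz":0.0},{"x":0.5,"y":-0.1,"z":-6.5,"rx":0.0,"ry":-0.087,"rz":0.0},{"x":0.6,"y":0.0,"z":-6.5,"rx":0.0,"ry":-0.087,"rz":0.0},{"x":0.5,"y":0.0,"z":-6.4,"rx":0.0,"ry":-0.087,"rz":0.0},{"x":0.6,"y":0.0,"z":-6.5,"rx":0.0,"ry":-0.088,"rz":0.0},{"x":0.5,"y":0.0,"z":-6.5,"rx":0.0,"ry":-0.087,"rz":0.0}]
max (6.5, np.float64(0.088))
```

>>> move_arm(
  plan=[
    {"x": -0.5,"y": 0.4,"z": -5.3,"rx": 0.002,"ry": -0.086,"rz": 0.0},
    {"x": 0.5,"y": 0.0,"z": -6.5,"rx": 0.0,"ry": -0.087,"rz": 0.0},
    {"x": 0.6,"y": 0.0,"z": -6.5,"rx": 0.0,"ry": -0.087,"rz": 0.0},
    {"x": 0.5,"y": 0.0,"z": -6.4,"rx": 0.0,"ry": -0.087,"rz": 0.0},
    {"x": 0.6,"y": 0.0,"z": -6.5,"rx": 0.0,"ry": -0.088,"rz": 0.0},
    {"x": 0.5,"y": -0.1,"z": -6.5,"rx": 0.0,"ry": -0.087,"rz": 0.0},
    {"x": 0.6,"y": 0.0,"z": -6.5,"rx": 0.0,"ry": -0.087,"rz": 0.0},
    {"x": 0.5,"y": 0.0,"z": -6.4,"rx": 0.0,"ry": -0.087,"rz": 0.0},
    {"x": 0.6,"y": 0.0,"z": -6.5,"rx": 0.0,"ry": -0.088,"rz": 0.0},
    {"x": 0.5,"y": 0.0,"z": -6.5,"rx": 0.0,"ry": -0.087,"rz": 0.0},
  ],
)

```text
time_s: 26.95
ee_pos: [522.5, 48.7, 153.3]
ee_rot: [-179.8, 69.9, 46.6]
force: [0.8, 0.5, -2.0]
gripper_width: 55.8
gripper_force: 30.0
```

>>> move_arm(
  plan=[
    {"x": 0,"y": 0,"z": 0,"rx": 0,"ry": 0,"rz": 0},
    {"x": 0,"y": 0,"z": 0,"rx": 0,"ry": 0,"rz": 0},
    {"x": 0,"y": 0,"z": 0,"rx": 0,"ry": 0,"rz": 0},
    {"x": 0,"y": 0,"z": 0,"rx": 0,"ry": 0,"rz": 0},
    {"x": 0,"y": 0,"z": 0,"rx": 0,"ry": 0,"rz": 0},
    {"x": 0,"y": 0,"z": 0,"rx": 0,"ry": 0,"rz": 0},
  ],
)

```text
time_s: 27.55
ee_pos: [521.6, 47.6, 155.2]
ee_rot: [-179.8, 69.8, 46.5]
force: [-0.3, 0.0, -2.9]
gripper_width: 55.7
gripper_force: 30.0
```

```bash
cat > n10.py <<'E'
from s import *
p,A=cur(); o=np.load('lip.npy'); print('lip now',p+A@o)
for n in ('scene','top'):
    f=cam(n); q=cv2.projectPoints(np.array([[530,60,90.]]),f['R'],f['t'],f['K'],f['d'])[0].ravel().astype(int)
    print(n,[(round(x['p'],2),np.round(x['point']).tolist()) for x in landmark_of(n,'chocolate_0')],q)
    im=f['img'][max(q[1]-50,0):q[1]+50,max(q[0]-65,0):q[0]+65,::-1]; cv2.imwrite(f'pics/v_{n}.png',cv2.resize(im,(400,300),interpolation=cv2.INTER_CUBIC))
cv2.imwrite('pics/v.png',np.hstack([cv2.imread('pics/v_scene.png'),cv2.imread('pics/v_top.png')]))
E
python3 n10.py
```

```text
t 27.55 [ 19.6  50.   73.2 -29.5 120.8  63.9] [521.6  47.6 155.2] [-179.8   69.8   46.5] F [-0.3  0.  -2.9] w 55.672277195335326 29.968585968017578 fk [521.6  47.6 155.2]
lip now [536.8  64.6  84.3]
scene [(0.74, [240.0, 181.0])] [161 244]
top [] [153 200]
```

View pics/v.png

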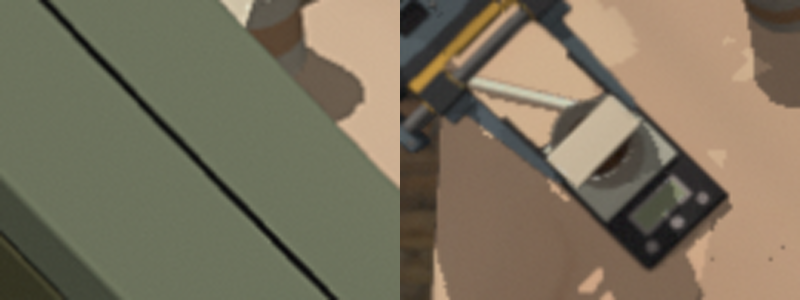

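The top view shows the tray's underside tipped over the cup at about crop pixel (600,140), and no chocolate on the pan or counter. I tip a little further to be sure, then go back.

Run:
```python
from s import *
p,A=cur(); o=np.load('lip.npy'); l=p+A@o
B=Rt(226.4,78,1); C=Rt(226.4,70,1); W=Rt(226.4,0,1)
e=plan([(l-B@o,B,2),(l-B@o,B,3),(l+[0,0,45]-C@o,C,4),(np.array([500,20,200]),Rt(226.4,60,1),1)])
print('---')
plan([(np.array([485,-20,190]),W,9),(np.array([521.7,-361.8,150]),W,11)],start=e)
```

```text
t 27.75 [ 19.6  50.1  73.2 -29.5 120.8  63.9] [521.6  47.7 154.7] [-179.8   69.9   46.6] F [-0.1  0.3 -2.5] w 55.74887960993638 29.96841251850128 fk [521.7  47.7 154.7]
[{"x":0.6,"y":0.0,"z":-5.3,"rx":0.0,"ry":-0.071,"rz":0.001},{"x":0.2,"y":-0.1,"z":-5.2,"rx":-0.001,"ry":-0.071,"rz":0.0},{"x":0.0,"y":0.0,"z":0.0,"rx":0.0,"ry":0.0,"rz":0.0},{"x":0.0,"y":0.0,"z":0.0,"rx":0.0,"ry":0.0,"rz":0.0},{"x":0.0,"y":0.0,"z":0.0,"rx":0.0,"ry":0.0,"rz":0.0},{"x":-10.9,"y":0.0,"z":0.2,"rx":0.0,"ry":0.035,"rz":0.0},{"x":-11.0,"y":0.0,"z":-0.1,"rx":0.0,"ry":0.035,"rz":0.0},{"x":-10.9,"y":0.0,"z":-0.5,"rx":0.0,"ry":0.035,"rz":0.0},{"x":-10.9,"y":0.0,"z":-0.9,"rx":0.0,"ry":0.034,"rz":0.0},{"x":-12.2,"y":3.5,"z":33.0,"rx":0.0,"ry":0.175,"rz":0.0}]
max (33.0, np.float64(0.175))
---
[{"x":-1.2,"y":1.9,"z":4.3,"rx":0.0,"ry":0.116,"rz":0.0},{"x":-1.7,"y":1.8,"z":4.2,"rx":0.0,"ry":0.117,"rz":0.0},{"x":-2.2,"y":1.9,"z":3.9,"rx":0.0,"ry":0.116,"rz":0.0},{"x":-2.7,"y":1.8,"z":3.7,"rx":0.0,"ry":0.116,"rz":0.0},{"x":-3.0,"y":1.9,"z":3.3,"rx":0.0,"ry":0.117,"rz":0.0},{"x":-3.4,"y":1.8,"z":3.0,"rx":0.0,"ry":0.116,"rz":0.0},{"x":-3.7,"y":1.9,"z":2.5,"rx":0.0,"ry":0.116,"rz":0.0},{"x":-4.0,"y":1.8,"z":2.1,"rx":0.0,"ry":0.117,"rz":0.0},{"x":-4.2,"y":1.9,"z":1.6,"rx":0.0,"ry":0.116,"rz":0.0},{"x":-20.2,"y":23.8,"z":3.6,"rx":0.0,"ry":0.0,"rz":0.0}]
[{"x":-20.2,"y":23.9,"z":3.7,"rx":0.0,"ry":0.0,"rz":0.0},{"x":-20.2,"y":23.8,"z":3.6,"rx":0.0,"ry":0.0,"rz":0.0},{"x":-20.2,"y":23.8,"z":3.6,"rx":0.0,"ry":0.0,"rz":0.0},{"x":-20.3,"y":23.9,"z":3.7,"rx":0.0,"ry":0.0,"rz":0.0},{"x":-20.2,"y":23.8,"z":3.6,"rx":0.0,"ry":0.0,"rz":0.0},{"x":-20.2,"y":23.9,"z":3.7,"rx":0.0,"ry":0.0,"rz":0.0},{"x":-20.2,"y":23.8,"z":3.6,"rx":0.0,"ry":0.0,"rz":0.0},{"x":-20.2,"y":23.8,"z":3.6,"rx":0.0,"ry":0.0,"rz":0.0},{"x":-20.2,"y":23.9,"z":3.7,"rx":0.0,"ry":0.0,"rz":0.0},{"x":-20.2,"y":23.8,"z":3.6,"rx":0.0,"ry":0.0,"rz":0.0}]
max (23.9, np.float64(0.117))
```

>>> move_arm(
  plan=[
    {"x": 0.6,"y": 0.0,"z": -5.3,"rx": 0.0,"ry": -0.071,"rz": 0.001},
    {"x": 0.2,"y": -0.1,"z": -5.2,"rx": -0.001,"ry": -0.071,"rz": 0.0},
    {"x": 0.0,"y": 0.0,"z": 0.0,"rx": 0.0,"ry": 0.0,"rz": 0.0},
    {"x": 0.0,"y": 0.0,"z": 0.0,"rx": 0.0,"ry": 0.0,"rz": 0.0},
    {"x": 0.0,"y": 0.0,"z": 0.0,"rx": 0.0,"ry": 0.0,"rz": 0.0},
    {"x": -10.9,"y": 0.0,"z": 0.2,"rx": 0.0,"ry": 0.035,"rz": 0.0},
    {"x": -11.0,"y": 0.0,"z": -0.1,"rx": 0.0,"ry": 0.035,"rz": 0.0},
    {"x": -10.9,"y": 0.0,"z": -0.5,"rx": 0.0,"ry": 0.035,"rz": 0.0},
    {"x": -10.9,"y": 0.0,"z": -0.9,"rx": 0.0,"ry": 0.034,"rz": 0.0},
  ],
)

```text
time_s: 28.65
ee_pos: [521.6, 47.7, 201.4]
ee_rot: [179.9, 69.8, 46.3]
force: [-0.0, 0.9, -1.6]
gripper_width: 55.7
gripper_force: 30.0
```

Run:
```python
from s import *
p,A=cur(); o=np.load('lip.npy'); print('lip',p+A@o)
W=Rt(226.4,0,1)
plan([(np.array([485,-20,195]),W,11),(np.array([521.7,-361.8,150]),W,9)])
```

```text
t 28.65 [ 19.6  47.4  71.5 -30.9 124.5  61.4] [521.6  47.7 201.4] [179.9  69.8  46.3] F [-0.   0.9 -1.6] w 55.71414906912305 29.96886044740677 fk [521.6  47.7 201.4]
lip [536.9  64.6 130.5]
[{"x":-1.8,"y":1.8,"z":6.5,"rx":0.0,"ry":0.111,"rz":0.0},{"x":-2.5,"y":1.9,"z":6.3,"rx":0.0,"ry":0.111,"rz":0.0},{"x":-3.2,"y":1.8,"z":6.0,"rx":0.0,"ry":0.11,"rz":0.0},{"x":-3.8,"y":1.8,"z":5.6,"rx":0.0,"ry":0.111,"rz":0.0},{"x":-4.4,"y":1.9,"z":5.2,"rx":0.0,"ry":0.111,"rz":0.0},{"x":-5.0,"y":1.8,"z":4.6,"rx":0.0,"ry":0.111,"rz":0.0},{"x":-5.4,"y":1.9,"z":4.0,"rx":0.0,"ry":0.11,"rz":0.0},{"x":-5.9,"y":1.8,"z":3.4,"rx":0.001,"ry":0.111,"rz":0.0},{"x":-6.1,"y":1.8,"z":2.8,"rx":0.0,"ry":0.111,"rz":0.0},{"x":-6.5,"y":1.9,"z":2.0,"rx":0.0,"ry":0.111,"rz":0.0}]
[{"x":-6.6,"y":1.8,"z":1.3,"rx":0.0,"ry":0.11,"rz":0.0},{"x":-24.7,"y":29.1,"z":5.0,"rx":0.0,"ry":0.0,"rz":0.0},{"x":-24.7,"y":29.2,"z":5.0,"rx":0.0,"ry":0.0,"rz":0.0},{"x":-24.7,"y":29.1,"z":5.0,"rx":0.0,"ry":0.0,"rz":0.0},{"x":-24.7,"y":29.2,"z":5.0,"rx":0.0,"ry":0.0,"rz":0.0},{"x":-24.7,"y":29.1,"z":5.0,"rx":0.0,"ry":0.0,"rz":0.0},{"x":-24.6,"y":29.2,"z":5.0,"rx":0.0,"ry":0.0,"rz":0.0},{"x":-24.7,"y":29.1,"z":5.0,"rx":0.0,"ry":0.0,"rz":0.0},{"x":-24.7,"y":29.2,"z":5.0,"rx":0.0,"ry":0.0,"rz":0.0},{"x":-24.7,"y":29.1,"z":5.0,"rx":0.0,"ry":0.0,"rz":0.0}]
max (29.2, np.float64(0.11100450441310929))
```

>>> move_arm(
  plan=[
    {"x": -1.8,"y": 1.8,"z": 6.5,"rx": 0.0,"ry": 0.111,"rz": 0.0},
    {"x": -2.5,"y": 1.9,"z": 6.3,"rx": 0.0,"ry": 0.111,"rz": 0.0},
    {"x": -3.2,"y": 1.8,"z": 6.0,"rx": 0.0,"ry": 0.11,"rz": 0.0},
    {"x": -3.8,"y": 1.8,"z": 5.6,"rx": 0.0,"ry": 0.111,"rz": 0.0},
    {"x": -4.4,"y": 1.9,"z": 5.2,"rx": 0.0,"ry": 0.111,"rz": 0.0},
    {"x": -5.0,"y": 1.8,"z": 4.6,"rx": 0.0,"ry": 0.111,"rz": 0.0},
    {"x": -5.4,"y": 1.9,"z": 4.0,"rx": 0.0,"ry": 0.11,"rz": 0.0},
    {"x": -5.9,"y": 1.8,"z": 3.4,"rx": 0.001,"ry": 0.111,"rz": 0.0},
    {"x": -6.1,"y": 1.8,"z": 2.8,"rx": 0.0,"ry": 0.111,"rz": 0.0},
    {"x": -6.5,"y": 1.9,"z": 2.0,"rx": 0.0,"ry": 0.111,"rz": 0.0},
  ],
)

```text
time_s: 29.65
ee_pos: [487.7, -14.0, 195.9]
ee_rot: [179.9, 6.3, 46.4]
force: [0.6, 0.3, -2.9]
gripper_width: 55.9
gripper_force: 30.0
```

>>> move_arm(
  plan=[
    {"x": -6.6,"y": 1.8,"z": 1.3,"rx": 0.0,"ry": 0.11,"rz": 0.0},
    {"x": -24.7,"y": 29.1,"z": 5.0,"rx": 0.0,"ry": 0.0,"rz": 0.0},
    {"x": -24.7,"y": 29.2,"z": 5.0,"rx": 0.0,"ry": 0.0,"rz": 0.0},
    {"x": -24.7,"y": 29.1,"z": 5.0,"rx": 0.0,"ry": 0.0,"rz": 0.0},
    {"x": -24.7,"y": 29.2,"z": 5.0,"rx": 0.0,"ry": 0.0,"rz": 0.0},
    {"x": -24.7,"y": 29.1,"z": 5.0,"rx": 0.0,"ry": 0.0,"rz": 0.0},
    {"x": -24.6,"y": 29.2,"z": 5.0,"rx": 0.0,"ry": 0.0,"rz": 0.0},
    {"x": -24.7,"y": 29.1,"z": 5.0,"rx": 0.0,"ry": 0.0,"rz": 0.0},
    {"x": -24.7,"y": 29.2,"z": 5.0,"rx": 0.0,"ry": 0.0,"rz": 0.0},
    {"x": -24.7,"y": 29.1,"z": 5.0,"rx": 0.0,"ry": 0.0,"rz": 0.0},
  ],
)

```text
time_s: 30.65
ee_pos: [520.7, -363.0, 150.5]
ee_rot: [-180.0, 0.3, 46.4]
force: [1.3, 0.8, -0.8]
gripper_width: 55.6
gripper_force: 30.0
```

```bash
cat > n11.py <<'E'
from s import *
W=Rt(226.4,0,1)
plan([(np.array([521.7,-361.8,22]),W,7),(np.array([521.7,-361.8,9]),W,3)])
out=[]
for n in ('scene','top'):
    f=cam(n)
    print(n,'choc',[(round(x['p'],2),np.round(x['point']).tolist()) for x in landmark_of(n,'chocolate_0')])
    for m in masks_of(n,'cup'):
        C,_=cloud(f,m['pixels']); C=C[(abs(C[:,0]-542)<60)&(abs(C[:,1]-71)<60)]
        if len(C)>20:
            H=C[C[:,2]>np.percentile(C[:,2],97)-4]; print('cup',np.percentile(C,[3,97],axis=0),'rim',cv2.minEnclosingCircle(H[:,:2].astype(np.float32)))
    q=cv2.projectPoints(np.array([[542,71,60.]]),f['R'],f['t'],f['K'],f['d'])[0].ravel().astype(int)
    im=f['img'][q[1]-36:q[1]+36,q[0]-48:q[0]+48,::-1]; out.append(cv2.resize(im,(400,300),interpolation=cv2.INTER_CUBIC))
cv2.imwrite('pics/w.png',np.hstack(out))
E
python3 n11.py
```

```text
t 30.65 [-35.8  26.1  86.7  -0.3  67.2   7.9] [ 520.7 -363.   150.5] [-180.     0.3   46.4] F [ 1.3  0.8 -0.8] w 55.64712755345072 29.968540370464325 fk [ 520.7 -363.   150.5]
[{"x":0.3,"y":0.0,"z":18.4,"rx":0.0,"ry":0.001,"rz":0.0},{"x":0.3,"y":0.0,"z":18.3,"rx":0.0,"ry":0.0,"rz":0.0},{"x":0.3,"y":0.0,"z":18.4,"rx":0.0,"ry":0.001,"rz":0.0},{"x":0.3,"y":0.0,"z":18.3,"rx":0.0,"ry":0.001,"rz":0.0},{"x":0.2,"y":0.0,"z":18.4,"rx":-0.001,"ry":0.001,"rz":0.0},{"x":0.3,"y":0.0,"z":18.3,"rx":0.0,"ry":0.0,"rz":0.0},{"x":0.2,"y":0.0,"z":18.4,"rx":0.0,"ry":0.001,"rz":0.0},{"x":0.0,"y":0.0,"z":4.3,"rx":0.0,"ry":0.0,"rz":0.0},{"x":0.0,"y":0.0,"z":4.4,"rx":0.0,"ry":0.0,"rz":0.0},{"x":0.0,"y":0.0,"z":4.3,"rx":0.0,"ry":0.0,"rz":0.0}]
max (18.4, np.float64(0.001414213562373095))
scene choc [(0.69, [292.0, 141.0]), (0.56, [317.0, 146.0])]
cup [[513.9  44.4  27.6]
 [570.1  99.4  74.4]] rim ((542.3995361328125, 72.02184295654297), 30.97442626953125)
top choc []
cup [[514.8  44.   39. ]
 [570.4  98.6  77.2]] rim ((542.9140014648438, 71.01580047607422), 29.95512580871582)
```

View pics/w.png

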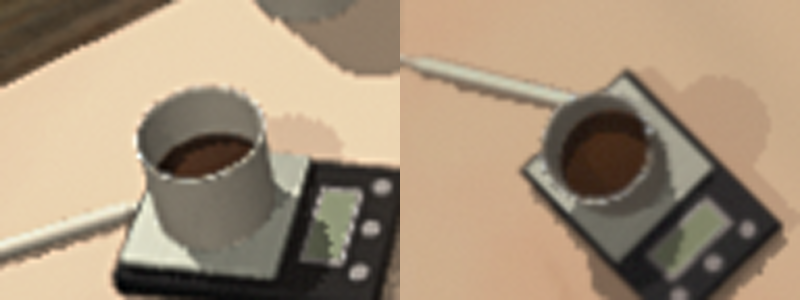

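The cup is centred, but its inside looks uniformly brown in both crops, so the pieces can't be told apart. I check by depth and by dark pixels in the tray.

Run:
```python
from s import *
out=[]
p,A=cur()
for n in ('scene','top'):
    f=cam(n); pr=lambda x:cv2.projectPoints(np.array([x],float),f['R'],f['t'],f['K'],f['d'])[0].ravel()
    o=np.load('lip.npy'); lip=p+A@o; d=A[:,0]; print(n,'tray lip px',pr(lip),'mid',pr(lip-66*d),'end',pr(lip-128*d))
    P,px=cloud(f); r=np.hypot(P[:,0]-542.8,P[:,1]-71.2); w=(r<21)&(P[:,2]<70); print('inside cup z',np.percentile(P[w][:,2],[5,25,50,75,95]),w.sum())
    c=pr(lip-90*d).astype(int); im=f['img'][max(c[1]-36,0):c[1]+36,c[0]-48:c[0]+48,::-1]; out.append(cv2.resize(im,(400,300),interpolation=cv2.INTER_CUBIC))
    c=pr([542.8,71.2,35]).astype(int); im=f['img'][c[1]-15:c[1]+15,c[0]-20:c[0]+20,::-1].astype(float); im=np.clip((im/255)**.5*255*1.2,0,255).astype(np.uint8); out.append(cv2.resize(im,(400,300),interpolation=cv2.INTER_CUBIC))
cv2.imwrite('pics/x.png',np.vstack([np.hstack(out[:2]),np.hstack(out[2:])]))
```

```text
t 30.95 [-35.6  26.1  86.9  -0.3  67.1   8.1] [ 521.2 -360.6  150.1] [-179.9    0.3   46.4] F [ 0.5  0.4 -2.4] w 55.99030942537614 29.967142045497894 fk [ 521.2 -360.6  150.1]
scene tray lip px [289.2 142.9] mid [317.9 144.1] end [344.7 145.3]
inside cup z [46.4 48.  49.3 50.2 51.5] 140
top tray lip px [328.6 169.9] mid [353.6 191.2] end [377.3 211.6]
inside cup z [47.8 49.9 51.1 52.4 54.7] 263
```

View pics/x.png

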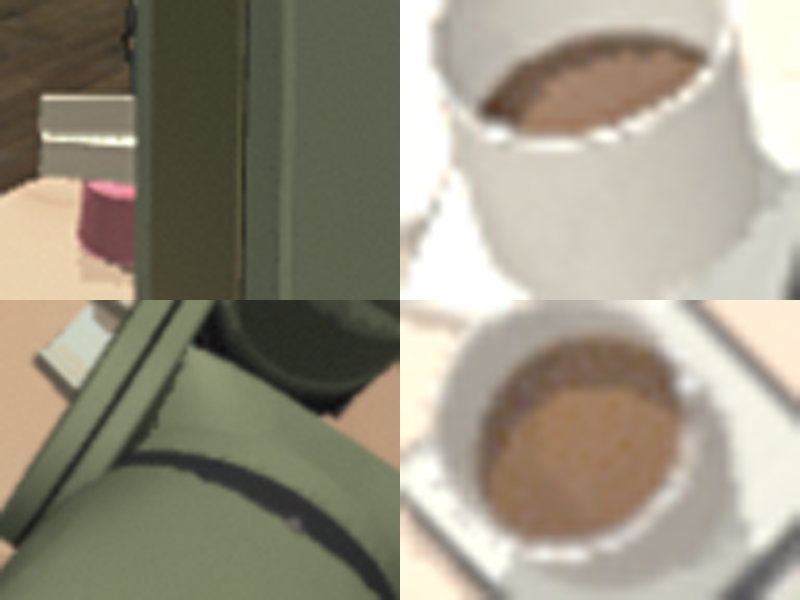

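The cup shows a flat brown fill at z≈50, which was there before the pour, so pieces below it would be hidden. Nothing lies on the pan. I put the tray down and then look into it.

>>> move_arm(
  plan=[
    {"x": 0.3,"y": 0.0,"z": 18.4,"rx": 0.0,"ry": 0.001,"rz": 0.0},
    {"x": 0.3,"y": 0.0,"z": 18.3,"rx": 0.0,"ry": 0.0,"rz": 0.0},
    {"x": 0.3,"y": 0.0,"z": 18.4,"rx": 0.0,"ry": 0.001,"rz": 0.0},
    {"x": 0.3,"y": 0.0,"z": 18.3,"rx": 0.0,"ry": 0.001,"rz": 0.0},
    {"x": 0.2,"y": 0.0,"z": 18.4,"rx": -0.001,"ry": 0.001,"rz": 0.0},
    {"x": 0.3,"y": 0.0,"z": 18.3,"rx": 0.0,"ry": 0.0,"rz": 0.0},
    {"x": 0.2,"y": 0.0,"z": 18.4,"rx": 0.0,"ry": 0.001,"rz": 0.0},
    {"x": 0.0,"y": 0.0,"z": 4.3,"rx": 0.0,"ry": 0.0,"rz": 0.0},
    {"x": 0.0,"y": 0.0,"z": 4.4,"rx": 0.0,"ry": 0.0,"rz": 0.0},
    {"x": 0.0,"y": 0.0,"z": 3.0,"rx": 0.0,"ry": 0.0,"rz": 0.0},
  ],
)

```text
time_s: 32.05
ee_pos: [523.4, -360.4, 9.9]
ee_rot: [179.9, -0.0, 46.4]
force: [0.6, 0.0, -0.6]
gripper_width: 55.6
gripper_force: 30.0
```

>>> move_arm(
  plan=[
    {"x": 0,"y": 0,"z": 1.0,"rx": 0,"ry": 0,"rz": 0},
    {"x": 0,"y": 0,"z": 0,"rx": 0,"ry": 0,"rz": 0},
    {"x": 0,"y": 0,"z": 0,"rx": 0,"ry": 0,"rz": 0},
  ],
)

```text
time_s: 32.35
ee_pos: [523.1, -360.6, 8.7]
ee_rot: [179.9, -0.0, 46.4]
force: [-0.3, -0.4, -1.8]
gripper_width: 55.8
gripper_force: 30.0
```

>>> move_arm(
  plan=[
    {"x": 0,"y": 0,"z": 1.0,"rx": 0,"ry": 0,"rz": 0},
    {"x": 0,"y": 0,"z": 0.7,"rx": 0,"ry": 0,"rz": 0},
    {"x": 0,"y": 0,"z": 0.3,"rx": 0,"ry": 0,"rz": 0},
    {"x": 0,"y": 0,"z": 0,"rx": 0,"ry": 0,"rz": 0},
  ],
)

```text
time_s: 32.75
ee_pos: [523.0, -360.6, 7.1]
ee_rot: [180.0, -0.0, 46.4]
force: [-1.6, 0.6, 6.6]
gripper_width: 55.7
gripper_force: 30.0
```

Contact. Now I release and swing up and away, clear of the cameras.

>>> move_arm(
  plan=[
    {"x": 0,"y": 0,"z": 0,"rx": 0,"ry": 0,"rz": 0},
    {"x": 0,"y": 0,"z": 0,"rx": 0,"ry": 0,"rz": 0},
    {"x": 0,"y": 0,"z": 0,"rx": 0,"ry": 0,"rz": 0},
    {"x": 0,"y": 0,"z": 0,"rx": 0,"ry": 0,"rz": 0},
    {"x": 0,"y": 0,"z": -10,"rx": 0,"ry": 0,"rz": 0},
    {"x": 0,"y": 0,"z": -30,"rx": 0,"ry": 0,"rz": 0},
    {"x": 0,"y": 0,"z": -45,"rx": 0,"ry": 0,"rz": 0},
    {"x": 0,"y": 0,"z": -45,"rx": 0,"ry": 0,"rz": 0},
    {"x": 0,"y": 0,"z": -45,"rx": 0,"ry": 0,"rz": 0},
    {"x": 0,"y": -30,"z": -35,"rx": 0,"ry": 0,"rz": 0},
  ],
  grip=1,
)

```text
time_s: 33.75
ee_pos: [503.2, -341.7, 219.7]
ee_rot: [179.6, -0.1, 46.4]
force: [-0.6, 1.1, -0.2]
gripper_width: 91.1
gripper_force: 0.0
```

>>> move_arm(
  plan=[
    {"x": 0,"y": -48,"z": -10,"rx": 0,"ry": 0,"rz": 0},
    {"x": 0,"y": -48,"z": -10,"rx": 0,"ry": 0,"rz": 0},
    {"x": 0,"y": -48,"z": 0,"rx": 0,"ry": 0,"rz": 0},
    {"x": 0,"y": -48,"z": 0,"rx": 0,"ry": 0,"rz": 0},
    {"x": 25,"y": -45,"z": 0,"rx": 0,"ry": 0,"rz": 0},
    {"x": 25,"y": -45,"z": 0,"rx": 0,"ry": 0,"rz": 0},
  ],
)

```text
time_s: 34.35
ee_pos: [330.7, -110.7, 237.0]
ee_rot: [179.9, -0.1, 46.3]
force: [1.3, -0.2, -0.1]
gripper_width: 91.4
gripper_force: 0.0
```

Run:
```python
from s import *
for n in ('scene','top'):
    f=cam(n); hsv=f['img'].astype(int)
    print(n,'choc',[(round(x['p'],2),np.round(x['point']).tolist()) for x in landmark_of(n,'chocolate_0')])
    ms=masks_of(n,'tray')
    for m in ms[:1]:
        C,px=cloud(f,m['pixels']); g=f['img'][px[:,1],px[:,0]].max(1); print('tray',m['box'],'dark px',(g<90).sum(),'of',len(g),'z',np.percentile(C[:,2],[5,50,98]),cv2.minAreaRect(C[C[:,2]>7][:,:2].astype(np.float32)))
    for m in masks_of(n,'cup'):
        C,_=cloud(f,m['pixels']); C=C[(abs(C[:,0]-542)<60)&(abs(C[:,1]-71)<60)]
        if len(C)>20:
            H=C[C[:,2]>np.percentile(C[:,2],97)-4]; print('cup',np.percentile(C,[3,97],axis=0),'rim',cv2.minEnclosingCircle(H[:,:2].astype(np.float32)))
    for l in ('tamper','cocoa_shaker','wdt_tool','stamp'):
        m=masks_of(n,l)
        if m: print(l,np.median(cloud(f,m[0]['pixels'])[0],0))
    # stray bits: small blobs 5-15 mm high, dark, on counter
    P,px=cloud(f); g=f['img'][px[:,1],px[:,0]].max(1); w=(g<80)&(P[:,2]>3)&(P[:,2]<40)&(P[:,0]>380)&(P[:,0]<720)&(abs(P[:,1])<420); print('dark low',w.sum(),np.round(np.unique(np.round(P[w][:,:2]/40),axis=0)*40).tolist()[:30])
```

```text
t 34.35 [-20.5  -3.8 112.5   0.1  71.1  23.3] [ 330.7 -110.7  237. ] [179.9  -0.1  46.3] F [ 1.3 -0.2 -0.1] w 91.44840842841877 0.0 fk [ 330.7 -110.7  237. ]
scene choc []
tray [312.2, 192.8, 55.3, 20.1] dark px 3 of 253 z [  0.4   9.8 323.4] ((397.941162109375, -221.4242706298828), (132.79049682617188, 418.13409423828125), 44.89402770996094)
tamper [ 666.3 -237.1   35.6]
cocoa_shaker [649.7 -48.5  71.4]
wdt_tool [ 358.5 -243.9   41.3]
stamp [360.8 -42.4  15.6]
dark low 964 [[440.0, 40.0], [480.0, -360.0], [480.0, 0.0], [480.0, 40.0], [480.0, 80.0], [520.0, 0.0], [520.0, 40.0], [520.0, 80.0], [520.0, 120.0], [560.0, 0.0], [560.0, 120.0], [640.0, -400.0], [680.0, -240.0], [680.0, -40.0]]
top choc []
tray [342.4, 203.1, 55.9, 55.4] dark px 87 of 1426 z [ 1.9  5.6 28.1] ((526.4678344726562, -354.7545166015625), (131.023193359375, 56.7496223449707), 46.886749267578125)
cup [[514.8  44.   26.2]
 [571.4  98.8  77.1]] rim ((543.1532592773438, 71.55303192138672), 30.370710372924805)
tamper [ 668.1 -246.    24.3]
cocoa_shaker [661.3 -63.5 103.9]
wdt_tool [ 364.7 -248.8   73. ]
stamp [544.2  72.4  51.6]
dark low 793 [[440.0, 40.0], [480.0, -360.0], [480.0, 0.0], [480.0, 40.0], [480.0, 80.0], [520.0, -400.0], [520.0, -360.0], [520.0, -320.0], [520.0, 0.0], [520.0, 40.0], [520.0, 80.0], [520.0, 120.0], [560.0, 0.0], [560.0, 40.0], [600.0, 40.0], [600.0, 80.0], [640.0, -80.0], [640.0, -40.0], [680.0, -240.0], [680.0, -80.0]]
```

Run:
```python
from s import *
f=cam('top'); m=masks_of('top','tray')[0]['pixels']; old=cv2.resize(cv2.imread('pics/top0.png'),(512,384),interpolation=cv2.INTER_AREA)[...,::-1]
for nm,im in (('old',old),('now',f['img'])):
    r,c=np.nonzero(m); v=im[r,c].astype(int); w=v.max(1)<90; print(nm,w.sum(),'col',np.median(v[w],0) if w.any() else '','px',c[w].min(),c[w].max(),r[w].min(),r[w].max(),np.median(v,0))
    o=np.array([527,-355,0]); d=np.array([np.cos(np.radians(46.4)),np.sin(np.radians(46.4))]); e=np.array([-d[1],d[0]])
    for x in range(-56,61,8):
        row=[]
        for y in range(-18,19,6):
            q=cv2.projectPoints(np.array([[*(o[:2]+d*x+e*y),8.]]),f['R'],f['t'],f['K'],f['d'])[0].ravel().round().astype(int); row.append(int(im[q[1],q[0]].max()))
        print(x,row)
```

```text
t 35.15 [-20.6  -3.5 112.4   0.   71.1  23. ] [ 332.2 -112.2  236.1] [-180.    -0.    46.4] F [0.4 0.1 0.6] w 91.24652006779073 0.0 fk [ 332.2 -112.2  236.1]
old 131 col [61. 44. 36.] px 342 363 202 223 [157. 152. 133.]
-56 [142, 184, 185, 196, 195, 160, 177]
-48 [52, 55, 115, 181, 73, 51, 127]
-40 [66, 73, 121, 169, 75, 74, 141]
-32 [157, 196, 194, 197, 197, 187, 180]
-24 [73, 63, 86, 166, 73, 61, 144]
-16 [56, 54, 84, 135, 58, 54, 143]
-8 [157, 188, 194, 197, 192, 187, 185]
0 [159, 198, 198, 197, 195, 192, 186]
8 [152, 196, 197, 197, 196, 191, 174]
16 [144, 197, 198, 197, 195, 191, 188]
24 [149, 197, 198, 198, 195, 192, 180]
32 [155, 189, 198, 198, 195, 191, 154]
40 [138, 190, 197, 198, 191, 192, 149]
48 [143, 195, 198, 198, 192, 198, 149]
56 [151, 187, 197, 198, 192, 191, 147]
now 92 col [79. 71. 62.] px 332 367 199 231 [192. 184. 161.]
-56 [140, 203, 204, 204, 203, 204, 199]
-48 [124, 204, 204, 204, 204, 204, 202]
-40 [124, 203, 204, 204, 204, 205, 197]
-32 [146, 204, 204, 205, 204, 203, 181]
-24 [123, 205, 203, 204, 205, 205, 201]
-16 [125, 204, 204, 204, 203, 205, 202]
-8 [135, 204, 203, 204, 204, 203, 193]
0 [160, 210, 209, 207, 204, 205, 200]
8 [152, 209, 210, 211, 210, 204, 184]
16 [147, 210, 210, 210, 210, 204, 205]
24 [149, 210, 210, 210, 209, 203, 204]
32 [153, 201, 210, 212, 210, 204, 195]
40 [147, 202, 209, 210, 204, 204, 196]
48 [148, 205, 210, 211, 203, 203, 192]
56 [150, 182, 209, 210, 209, 199, 193]
```

The tray is empty and level, and the cup is centred. I hand the job in.

```bash
python3 -c "
from workcell import *
print(job_done())"
```

```text
the job is handed in; nothing more can be done
None
```

Handed in, with no verdict returned: the cup stands upright and centred on the pan (within about 1.5 mm), and the tray is empty and level back on the counter. The bystanders show no sign of having moved, and no stray chocolate was detected; the pieces themselves are hidden by the brown fill in the cup, so I did not see them there.

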